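Fit the axle to the greased roller and set it in the stand

TASK

Pick up the axle by its red handle, thread it through the greased white roller lying in the blue cradle, and push it home gently (never with more than about 15 N) against the cradle's sprung end stop until the collar has pressed the orange seal fully flush into the roller. Then lift the roller on the axle and lay it in the green stand, the axle resting in both notches with the roller hanging free between them, and let go. Keep the gripper off the greased roller and leave the other things on the bench alone.

Things in the scene. Friction and masses are not known exactly. Their poses are not given: they have to be found in the camera images.
- axle: Steel axle, 0.14 kg. Origin on its centreline at the collar's front face, x to the nose. Rod 12 mm diameter, x = -36 to 76 mm, then a cone narrowing to 5 mm at x = 84. Dark collar 24 mm diameter, x = -6 to 0. Red handle block 45 long (x = -81 to -36), 18 wide (y), 24 tall (z). Starts lying level on handle and collar, centreline 12 mm up, nose to the robot's left (+y) within 0.3 rad
- axle_grip (a point): centre of the red handle, on the axle's centreline, x = -58.5 mm in the axle's frame
- axle_mid (a point): point of the axle's centreline where the middle of the roller belongs, 23 mm ahead of the collar face towards the nose
- roller: White plastic roller, 64 mm over its flanges, 44 mm wide, 15 mm through bore, about 0.2 kg, lying in the cradle with the bore level. Origin at its centre, x along the bore: x = -22 mm is the front (seal) face where the axle enters, +x is the way to push. It slides along the cradle at 1 to 4 N. Freshly greased: the gripper must not touch it
- seal (a joint): orange seal ring (29 mm outside, 18 mm inside diameter) in the roller's front face, around the bore. 0 = standing 6.5 mm proud, 0.006 = pressed fully flush (0.5 mm proud). It takes 5 to 8 N to press in and stays where it is left; the collar bears on it all round
- cradle: Blue V rails on a fixed dark base 150 x 100 mm. Origin on the bench under the bore axis; x runs along the rails in the pushing direction, to the robot's left (+y) within 0.2 rad. Rails x = -34 to 62 mm, tops 48 mm up
- cradle_axis (a point): Point on the roller's bore axis, 62 mm above the cradle's origin. Behind the roller (+x) stands a yellow end stop with two rubber pads 34 mm apart, tops 71 mm up, open at the top; the nose passes between them. Its setting is not measured: 3 to 43 mm behind the roller at the start. Pushed by the roller it gives about 1 mm per 5 N for 5 mm, then is solid
- stand: green fixed stand, base 115 x 90 x 12 mm. Origin at the centre of its underside; x runs along the line of the axle, +x to the robot's left (+y) within 0.2 rad. Two uprights 8 mm thick at x = -39 and +39 mm, each with a 90 degree V notch open at the top (about 38 mm wide at its mouth, top of the arms about 86 mm above the bench)
- stand_seat (a point): middle of the line on which the axle's centreline rests in the notches, 75 mm above the bench. With the axle laid in well, point axle_mid is within 8 mm of this point: collar and roller hang between the uprights, the handle outside an upright (either end will do; -x is nearest to hand)
- spray_can: Bystander: blue-banded metal spray can, 52 mm diameter, 150 mm tall; origin at the centre of its foot
- screw_jar: Bystander: amber jar with yellow cap, 60 mm diameter, 75 mm tall; origin at the centre of its foot
- spare_roller: Bystander: grey spare roller standing on one flange, 64 mm diameter, 44 mm tall; origin at the centre of its underside
- battery: Bystander: black and red tool battery, 75 x 50 x 54 mm; origin at the centre of its underside
- wrench: Bystander: wrench 170 mm long lying flat; origin at its underside
- socket: Bystander: steel socket, 28 mm diameter, 40 mm tall, standing; origin at the centre of its foot
- screwdriver: Bystander: yellow screwdriver 190 mm long lying flat; origin at its underside
There are look-alikes about, which are no part of the job. Of the things that look like the cradle, take the one that is nearest to the robot's base at the start. Leave any purple look-alike of the axle alone.

How it is judged:
On the way, in this order (a step that is already met when the one before it is completed fails the run):
1. the axle is threaded through the roller, still in the cradle, up to the collar, and the seal is pressed flush (4.5 mm or more in) (value of joint seal above 0.0045 m and x of roller in the frame of axle between 0.018 and 0.03 m and angle between the x axis of roller and the x axis of axle, either way round below 0.15 rad and distance between axle_mid and roller below 0.01 m and height (world z) of roller below 0.075 m and horizontal distance between roller and cradle below 0.06 m), for 0.1 s.
2. the roller is lifted out of the cradle on the axle, its centre over 95 mm above the bench (height (world z) of roller above 0.095 m and x of roller in the frame of axle between 0.018 and 0.03 m and angle between the x axis of roller and the x axis of axle, either way round below 0.15 rad and distance between axle_mid and roller below 0.01 m), for 0.2 s.
At the end, for the whole second after the job is handed in: Axle at rest in both notches, axle_mid within 9 mm of the seat point across and 5 mm in height, within 0.08 rad of the stand's line; roller hanging on it 18 to 30 mm ahead of the collar, at rest, clear of the stand; seal in by 4.5 mm or more (value of joint seal above 0.0045 m and x of roller in the frame of axle between 0.018 and 0.03 m and angle between the x axis of roller and the x axis of axle, either way round below 0.15 rad and distance between axle_mid and roller below 0.01 m and horizontal distance between axle_mid and stand_seat below 0.009 m and height (world z) of axle_mid between 0.07 and 0.08 m and angle between the x axis of axle and the x axis of stand, either way round below 0.08 rad and contact force between roller and stand below 0.1 N and linear speed of axle below 0.02 m/s and linear speed of roller below 0.03 m/s); the robot touches nothing.
It fails at once if the gripper or arm touches the greased roller (contact force between any of the fingers, the arm and roller above 0.5 N).
It fails at once if the axle presses on the roller or its seal with more than 20 N (contact force between axle and roller above 20 N).
It fails at once if a bystander is moved more than 40 mm (distance of any of spray_can, screw_jar, spare_roller, battery, wrench, socket, screwdriver from where it was at the start of the episode above 0.04 m).
It also fails if it takes over 72 s, if anything falls off the work surface, if the arm or the gripper's body presses on something with over 40 N, if the wrist force passes 120 N, or if a joint passes its speed limit or range.

ROBOT

A 6-joint arm with a two-finger parallel gripper is mounted at the origin on the work surface. World frame = base frame: x ahead of the robot, y to its left, z up, the work surface at z = 0. Lengths are in m, angles in rad, forces in N, time in s.
With the tool pointing down it reaches from about 0.425 to 0.95 m from the base axis. Payload 3.5 kg.
Tool frame: the origin (TCP) lies at the centre of the arm's flange, where the gripper is bolted on; the fingertips stand 173 mm ahead of it and the grasp point (between the pads) lies 155 mm ahead of it (finger_overhang is the distance from the TCP to the fingertips, in m); z points along the fingers, y is the line along which they close (so a half turn about z gives the same grasp; the last joint's range is limited). The gripper opens to 85 mm and grips with 20 to 120 N. Pads are 22 mm wide; open, the fingers measure 114 mm over their backs; the gripper's body (76 mm by 85 mm) begins 54 mm behind the grasp point. The pads swing forward as they close: fully open they stand 13 mm farther back than shut.
Start: joints at [-1.427, 0.286, 1.577, -0, 1.279, -0.15], TCP at [0.195, -0.646, 0.405] pointing down, gripper open.
Joint ranges: [-2.77, 2.77], [-0.9, 2.22], [0.21, 2.48], [-1.53, 4.67], [0.24, 2.81], [-2.84, 2.84]. Speed limits (rad/s): [2.79, 2.79, 3.14, 3.14, 3.14, 3.14].

INTERFACE

Orientations are given as a unit quaternion [x, y, z, w].
In Python, from workcell import * gives the robot as it stands.
- The arm moves only by the tool servo_tool, never from a script. Its argument "motion" is a list of rows, each an object of numbers: "tx", "ty", "tz": the shift along the tool's x, y, z in cm; "rx", "ry", "rz": the turn, a rotation vector about the tool's x, y, z in rad; "grip": the finger opening in cm, from 0 to 8.54. In form: [{"tx": .., "ty": .., "tz": .., "rx": .., "ry": .., "rz": .., "grip": ..}, ...]. A call has 1 to 12 rows; each row is the pose to reach, as a shift and turn from the pose commanded when the call began, along the tool's axes at that moment; what a row does not reach only later rows make up. A row lasts 1/10 s, in which the tool goes at most 50 mm and 8.59 degrees, less where a joint would pass 70% of its speed; a pose out of reach is approached as far as the arm can. A call with a gripper value outside its range is refused whole. The fingers move at their own pace and stop on an object; the grip force is fixed at half the most. Time passes only in rows, so rows that repeat a pose let the fingers close. It gives the time, the measured TCP pose, the force, the opening and the grip force at its end, in the units of the state.
- observe(): the state, without advancing time (a new reading comes with each control period).
- get_image(name): name is "scene" or "top"; returns the picture (384x512x3 uint8, red, green, blue); there is no depth.
- camera_info(name): a dict with "mtx" (3x3 intrinsics, pixels), "T" (4x4, takes a point from camera to world coordinates). Camera axes: x right, y down, z forward; pixel columns grow to the right and rows downward; lengths in m; the calibration is good to about 2 mm. A picture is of the moment at which its call begins. camera_info takes no time and is no camera call.
- hand_in(): hands the job in; it is judged then, once.
Trained networks look in the newest picture that a camera, given by its name, has taken for a name from the list of things; names that differ only in an ending like _2 or _b are one class to them, and where a whole thing is asked for, a point or a joint stands for the part that bears it (a point fixed in the world has none). Each returns a list of dicts, best first, with "score" (0 to 1); they miss things now and then, are a little off and sometimes report something else, mostly with a low value. They report only what shows in the picture. A call takes as long as a camera call. They do not tell look-alikes from the thing itself.
- spot_in(camera, query): "point" ([x, y, z] in m, in world coordinates, good to about 4 mm: the middle of the surface that is visible of it).
- mark_of(camera, query): "point" ([x, y, z] in m, in world coordinates, good to about 4 mm: a listed point, or the origin of a listed thing).
The state is a dict: "clock": time; "joints": joint angles; "dq": joint speeds; "joint_torque": joint torques, N m; "tool_pos": TCP position; "tool_rot": TCP orientation; "force": force on the tool from outside, world axes, zero at the start; "moment": the same for the moment, N m; "finger_gap": opening from 0.0 (shut) to 1.0 (fully open); "grip_force": force on a finger pad.
Only numpy, scipy, OpenCV 4.12 (cv2) and the standard library are available. Lean on these libraries where they do the work, as an engineer would, in place of code of your own. Each camera call takes 0.05 s, during which the arm holds its last target. There are 200 camera calls.

## Working session

There is one attempt and no reset: what is moved stays moved. The work goes in short steps, Python scripts to look and compute and a tool call to move; the robot and the scene stay as the last step left them, time stands still between calls to the robot, and variables do not carry over. Pictures are saved under pics/ and viewed, at most 10 in all, crops included, and the job is handed in when it is done.

Besides the shell and the picture viewer there is one more tool, called after ">>>" as name(argument=value, ...) on one line, values as JSON. servo_tool: Moves the arm, as the interface text tells. Its arguments: {"type":"object","properties":{"motion":{"type":"array"}},"required":["motion"]}

```bash
mkdir -p pics; ls
python3 - <<'E'
from workcell import *
import cv2,numpy as np
s=observe();print(s)
for c in("scene","top"):
    im=get_image(c);cv2.imwrite(f"pics/{c}0.png",cv2.cvtColor(im,cv2.COLOR_RGB2BGR))
    i=camera_info(c);print(c,np.round(i["mtx"],1).tolist(),np.round(i["T"],4).tolist())
    for q in("axle","axle_grip","axle_mid","roller","cradle","cradle_axis","stand","stand_seat"):
        print(q,[(np.round(d["point"],3).tolist(),round(d["score"],2)) for d in mark_of(c,q)])
E
```

```text
pics
{'clock': 0.0, 'joints': array([-1.42700642e+00,  2.87181027e-01,  1.57821123e+00, -2.70087479e-05,
        1.27861921e+00, -1.49989335e-01]), 'dq': array([ 0.00025703, -0.00040472, -0.00238673, -0.00085112, -0.00024052,
        0.00049271]), 'joint_torque': array([ 4.41197681e-04, -4.05988061e+01, -2.92623138e+01, -4.88685043e-05,
        5.85615024e-03, -4.90921053e-06]), 'tool_pos': array([ 0.19545616, -0.64580809,  0.40331791]), 'tool_rot': array([ 9.89229808e-01,  1.46365718e-01, -9.17846076e-06, -1.20944078e-03]), 'force': array([-0.17049849, -0.04548386, -0.42074209]), 'moment': array([ 0.00621045, -0.01679831,  0.02795714]), 'grip_force': 0.0, 'finger_gap': 0.9998021575840954}
scene [[417.5, 0.0, 251.4], [0.0, 417.5, 192.1], [0.0, 0.0, 1.0]] [[-0.0536, 0.5473, -0.8352, 1.622], [0.9983, 0.0097, -0.0577, 0.0941], [-0.0234, -0.8369, -0.5469, 0.8101], [0.0, 0.0, 0.0, 1.0]]
axle [([0.328, 0.11, 0.014], 0.64), ([0.507, 0.17, 0.059], 0.62), ([0.674, 0.031, 0.016], 0.57)]
axle_grip [([0.673, -0.033, 0.009], 0.65), ([0.672, 0.03, 0.011], 0.62), ([0.288, 0.147, 0.012], 0.6)]
axle_
[... 484 characters left out ...]
 -0.992, 1.1556], [0.0, 0.0, 0.0, 1.0]]
axle [([0.674, 0.029, 0.009], 0.76), ([0.688, 0.345, 0.001], 0.64), ([0.329, 0.11, 0.011], 0.61), ([0.731, 0.227, 0.001], 0.54)]
axle_grip [([0.764, -0.216, 0.0], 0.71), ([0.284, 0.144, 0.012], 0.5), ([0.674, -0.03, 0.009], 0.49)]
axle_mid [([0.348, 0.098, 0.016], 0.78), ([0.674, 0.053, 0.011], 0.74)]
roller [([0.51, 0.175, 0.059], 0.68), ([0.485, -0.219, 0.002], 0.57)]
cradle [([0.476, 0.453, -0.0], 0.87), ([0.503, 0.18, 0.004], 0.6)]
cradle_axis [([0.505, 0.186, 0.065], 0.72), ([0.476, 0.447, 0.061], 0.61)]
stand [([0.481, -0.216, 0.001], 0.73), ([0.674, -0.031, 0.01], 0.69), ([0.313, -0.304, 0.002], 0.62)]
stand_seat [([0.482, -0.216, 0.076], 0.77)]
```

Run:
```python
import cv2
a=cv2.imread("pics/scene0.png");b=cv2.imread("pics/top0.png")
cv2.imwrite("pics/s1.png",cv2.resize(a,(800,600),interpolation=cv2.INTER_CUBIC))
cv2.imwrite("pics/t1.png",cv2.resize(b,(800,600),interpolation=cv2.INTER_CUBIC))
```

```text
(no output)
```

View pics/s1.png

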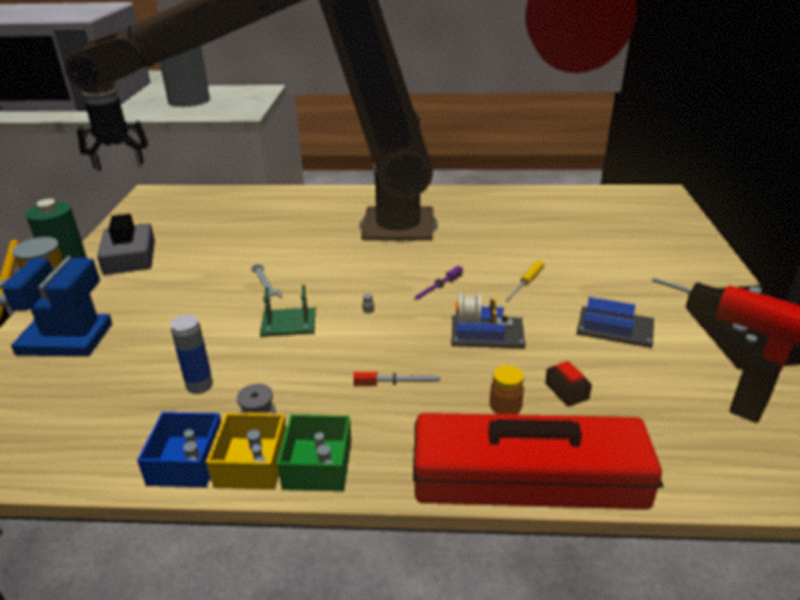

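View pics/t1.png

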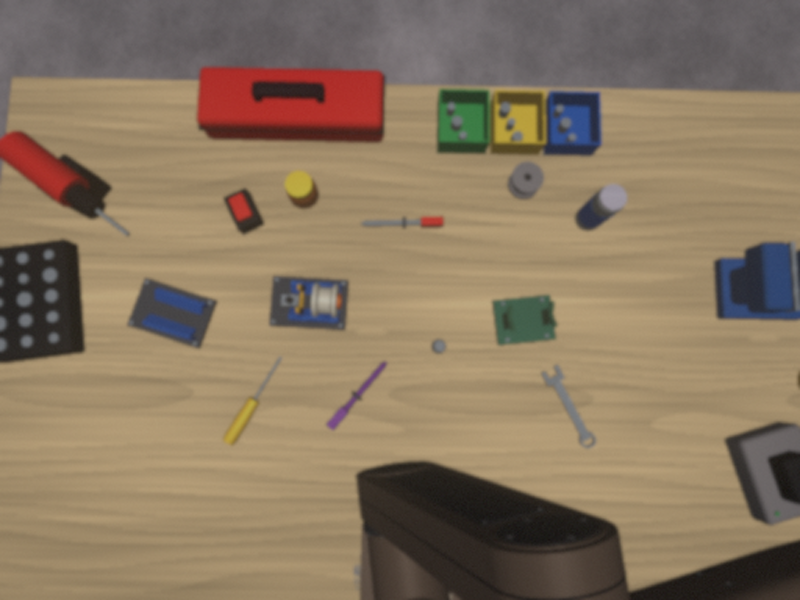

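Scene picture: the axle with the red handle is at (365,379) with its nose at (440,379). The purple look-alike is at (440,283). The cradle with the roller is at (487,325), an empty look-alike cradle is at (617,320), and the stand is at (288,320).

Top picture: the candidates for the axle are red at (404,222), purple at (357,395), and the yellow screwdriver at (250,400). I choose the red one. The candidates for the cradle are (310,302), which is about 0.54 m from the base, and (172,312), about 0.66 m. I choose (310,302), as it is nearer and holds the roller.

Next I'll measure orientations on a rectified top view and check the choice in a crop.

```bash
cat > h.py <<'E'
from workcell import *
import cv2,numpy as np
def proj(c,P):
    i=camera_info(c);P=np.atleast_2d(P);T=np.linalg.inv(i["T"]);q=P@T[:3,:3].T+T[:3,3];q=q@np.array(i["mtx"]).T
    return q[:,:2]/q[:,2:]
def plane(c,uv,z):
    i=camera_info(c);T=np.array(i["T"]);uv=np.atleast_2d(uv).astype(float)
    d=np.c_[uv,np.ones(len(uv))]@np.linalg.inv(i["mtx"]).T@T[:3,:3].T
    return T[:3,3]+d*((z-T[2,3])/d[:,2])[:,None]
def rect(c,im,x0,x1,y0,y1,z,s=2000):
    # rows: x decreasing downward, cols: y decreasing rightward ; s px/m
    W,H=int((y1-y0)*s),int((x1-x0)*s)
    w=np.array([[x1,y1,z],[x1,y0,z],[x0,y0,z],[x0,y1,z]])
    M=cv2.getPerspectiveTransform(proj(c,w).astype(np.float32),np.float32([[0,0],[W,0],[W,H],[0,H]]))
    return cv2.warpPerspective(im,M,(W,H),flags=cv2.INTER_CUBIC)
def tri(uvs):
    A=[];b=[]
    for c,uv in uvs.items():
        i=camera_info(c);T=np.array(i["T"]);d=T[:3,:3]@np.linalg.inv(i["mtx"])@np.r_[uv,1];d/=np.linalg.norm(d)
        P=np.eye(3)-np.outer(d,d);A.append(P);b.append(P@T[:3,3])
    A=np.vstack(A);b=np.hstack(b);x,r,_,_=np.linalg.lstsq(A,b,rcond=None);return x,r
def marks(q,near,n=4,r=.04,cams=("scene","top")):
    o={}
    for c in cams:
        L=[]
        for k in range(n):
            get_image(c)
            L+=[d["point"] for d in mark_of(c,q) if np.linalg.norm(np.array(d["point"])-near)<r]
        o[c]=(np.round(np.mean(L,0),4).tolist(),np.round(np.std(L,0),4).tolist()) if L else None
    return o
E
python3 - <<'E'
from h import *
im=cv2.imread("pics/top0.png")
a=rect("top",im,.40,.60,.08,.28,.01);b=rect("top",im,.38,.58,-.31,-.11,.012);c=rect("top",im,.62,.72,-.08,.12,.012)
cv2.imwrite("pics/c1.png",np.vstack([np.hstack([a,b]),np.hstack([c,c*0])]))
def hsv(x):return cv2.cvtColor(x,cv2.COLOR_BGR2HSV)
def rr(m,x1,y1):
    m=cv2.morphologyEx(m,cv2.MORPH_CLOSE,np.ones((9,9)))
    n,l,st,_=cv2.connectedComponentsWithStats(m);k=1+np.argmax(st[1:,4]);p=np.argwhere(l==k)[:,::-1].astype(np.float32)
    (u,v),wh,ang=cv2.minAreaRect(p);return "x %.4f y %.4f"%(x1-v/2000,y1-u/2000),np.round(np.array(wh)/2000,4),round(ang,2)
h=hsv(a);wood=((h[...,0]>8)&(h[...,0]<28)&(h[...,1]>60)&(h[...,2]>90))
print("cradle",rr((~wood).astype(np.uint8),.60,.28))
print("rails",rr(cv2.inRange(h,(105,120,40),(130,255,255)),.60,.28))
h=hsv(b);print("stand",rr(cv2.inRange(h,(45,40,20),(95,255,255)),.58,-.11))
h=hsv(c);w=((h[...,0]>8)&(h[...,0]<28)&(h[...,1]>60)&(h[...,2]>90))
print("handle",rr((((h[...,0]<6)|(h[...,0]>172))&(h[...,1]>150)).astype(np.uint8),.72,.12));print("axle",rr((~w).astype(np.uint8),.72,.12))
for q,n in(("axle_grip",[.673,-.031,.012]),("axle",[.674,.03,.012]),("cradle_axis",[.507,.184,.062]),("roller",[.508,.173,.062]),("stand_seat",[.483,-.214,.075])):print(q,marks(q,np.array(n)))
E
```

```text
cradle ('x 0.5065 y 0.2089', array([0.1461, 0.0991]), 2.22)
rails ('x 0.4812 y 0.2001', array([0.0956, 0.0206]), 2.41)
stand ('x 0.4798 y -0.2169', array([0.0846, 0.1151]), 83.22)
handle ('x 0.6750 y -0.0320', array([0.0166, 0.041 ]), 89.05)
axle ('x 0.6734 y 0.0278', array([0.0202, 0.1647]), 88.15)
axle_grip {'scene': ([0.6744, -0.0315, 0.0091], [0.0016, 0.0007, 0.0012]), 'top': ([0.6757, -0.0318, 0.01], [0.001, 0.0017, 0.0006])}
axle {'scene': ([0.6737, 0.0318, 0.0141], [0.0008, 0.0015, 0.0017]), 'top': ([0.673, 0.0288, 0.0112], [0.0017, 0.0014, 0.0006])}
cradle_axis {'scene': ([0.5079, 0.179, 0.0628], [0.0007, 0.0009, 0.002]), 'top': ([0.5044, 0.1856, 0.0633], [0.0018, 0.001, 0.0018])}
roller {'scene': ([0.5065, 0.1725, 0.0615], [0.0011, 0.0014, 0.0017]), 'top': ([0.5072, 0.1748, 0.0596], [0.001, 0.0016, 0.0004])}
stand_seat {'scene': ([0.4834, -0.2144, 0.0778], [0.0007, 0.0007, 0.0022]), 'top': ([0.4823, -0.2154, 0.0752], [0.001, 0.0007, 0.0012])}
```

View pics/c1.png

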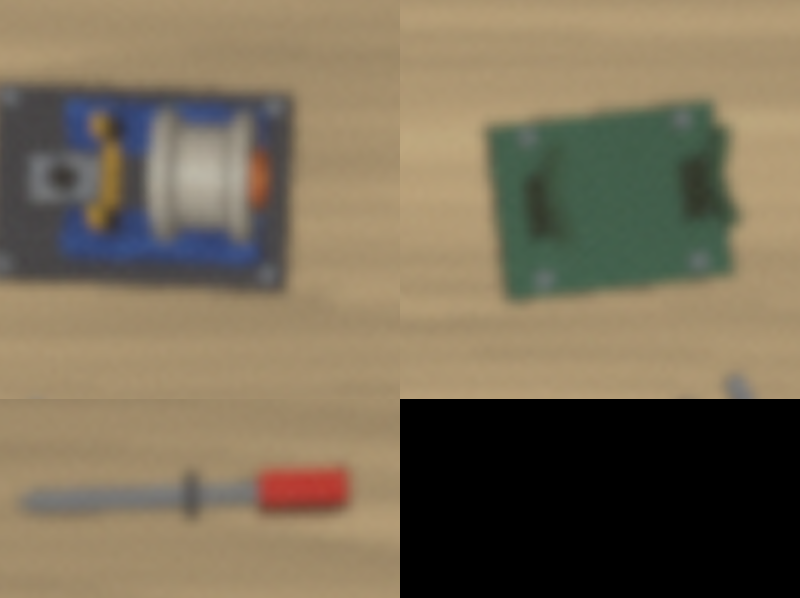

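Crop check: the top right shows the stand turned one way and the top left shows the roller in the cradle, with the orange seal at the −y end and the yellow stop about 20 mm behind it. At the bottom is the red-handled axle with its nose to the left. The choice is confirmed and the points fit the listed heights.

```bash
cat >> h.py <<'E'
from scipy.spatial.transform import Rotation as Ro
def go(p,yaw,pitch=0.):
    """rows numbers to reach TCP p (m), tool x at yaw (rad), pitched nose-up by pitch; from the measured pose"""
    s=observe();R=Ro.from_quat(s["tool_rot"]);
    G=Ro.from_euler("z",yaw)*Ro.from_euler("y",-pitch)*Ro.from_euler("x",np.pi)
    d=R.inv().apply(np.array(p)-s["tool_pos"])*100;w=(R.inv()*G).as_rotvec()
    print("t %.2f"%s["clock"],"pos",np.round(s["tool_pos"],4),"F",np.round(s["force"],1),"M",np.round(s["moment"],2),"gap",round(s["finger_gap"],3),"gf",round(s["grip_force"],1),"xax",np.round(R.apply([1,0,0]),4))
    print("shift cm",np.round(d,2),"rot",np.round(w,4))
E
python3 - <<'E'
from h import *
go([.675,-.0315,.30],np.radians(91.6))
E
```

```text
t 4.90 pos [ 0.1955 -0.646   0.4047] F [0.4 0.4 0.7] M [-0.02 -0.06  0.02] gap 0.997 gf 0.0 xax [ 0.9572  0.2896 -0.    ]
shift cm [ 63.69 -44.93  10.47] rot [-1.0000e-04 -0.0000e+00 -1.3049e+00]
```

>>> servo_tool(motion=[{"tx": 63.7,"ty": -44.9,"tz": 10.5,"rz": -1.305,"grip": 8.5},{"tx": 63.7,"ty": -44.9,"tz": 10.5,"rz": -1.305,"grip": 8.5},{"tx": 63.7,"ty": -44.9,"tz": 10.5,"rz": -1.305,"grip": 8.5},{"tx": 63.7,"ty": -44.9,"tz": 10.5,"rz": -1.305,"grip": 8.5},{"tx": 63.7,"ty": -44.9,"tz": 10.5,"rz": -1.305,"grip": 8.5},{"tx": 63.7,"ty": -44.9,"tz": 10.5,"rz": -1.305,"grip": 8.5},{"tx": 63.7,"ty": -44.9,"tz": 10.5,"rz": -1.305,"grip": 8.5},{"tx": 63.7,"ty": -44.9,"tz": 10.5,"rz": -1.305,"grip": 8.5},{"tx": 63.7,"ty": -44.9,"tz": 10.5,"rz": -1.305,"grip": 8.5},{"tx": 63.7,"ty": -44.9,"tz": 10.5,"rz": -1.305,"grip": 8.5},{"tx": 63.7,"ty": -44.9,"tz": 10.5,"rz": -1.305,"grip": 8.5},{"tx": 63.7,"ty": -44.9,"tz": 10.5,"rz": -1.305,"grip": 8.5}])

```text
schema error: expected keys tx, ty, tz, rx, ry, rz, grip
```

Run:
```python
from h import *
go([.675,-.0315,.30],np.radians(91.6))
```

```text
t 4.90 pos [ 0.1955 -0.646   0.4047] F [0.4 0.4 0.7] M [-0.02 -0.06  0.02] gap 0.997 gf 0.0 xax [ 0.9572  0.2896 -0.    ]
shift cm [ 63.69 -44.93  10.47] rot [-1.0000e-04 -0.0000e+00 -1.3049e+00]
```

>>> servo_tool(motion=[{"tx": 63.7,"ty": -44.9,"tz": 10.5,"rx": 0,"ry": 0,"rz": -1.305,"grip": 8.5},{"tx": 63.7,"ty": -44.9,"tz": 10.5,"rx": 0,"ry": 0,"rz": -1.305,"grip": 8.5},{"tx": 63.7,"ty": -44.9,"tz": 10.5,"rx": 0,"ry": 0,"rz": -1.305,"grip": 8.5},{"tx": 63.7,"ty": -44.9,"tz": 10.5,"rx": 0,"ry": 0,"rz": -1.305,"grip": 8.5},{"tx": 63.7,"ty": -44.9,"tz": 10.5,"rx": 0,"ry": 0,"rz": -1.305,"grip": 8.5},{"tx": 63.7,"ty": -44.9,"tz": 10.5,"rx": 0,"ry": 0,"rz": -1.305,"grip": 8.5},{"tx": 63.7,"ty": -44.9,"tz": 10.5,"rx": 0,"ry": 0,"rz": -1.305,"grip": 8.5},{"tx": 63.7,"ty": -44.9,"tz": 10.5,"rx": 0,"ry": 0,"rz": -1.305,"grip": 8.5},{"tx": 63.7,"ty": -44.9,"tz": 10.5,"rx": 0,"ry": 0,"rz": -1.305,"grip": 8.5},{"tx": 63.7,"ty": -44.9,"tz": 10.5,"rx": 0,"ry": 0,"rz": -1.305,"grip": 8.5},{"tx": 63.7,"ty": -44.9,"tz": 10.5,"rx": 0,"ry": 0,"rz": -1.305,"grip": 8.5},{"tx": 63.7,"ty": -44.9,"tz": 10.5,"rx": 0,"ry": 0,"rz": -1.305,"grip": 8.5}])

```text
clock: 6.1
tool_pos: [0.5625, -0.1756, 0.3247]
tool_rot: [0.697, 0.717, 0.0, 0.0]
force: [0.6, -0.4, 0.1]
finger_gap: 0.992
grip_force: 0.0
```

Run:
```python
from h import *
go([.675,-.0315,.23],np.radians(91.6))
```

```text
t 6.10 pos [ 0.5625 -0.1756  0.3247] F [ 0.6 -0.4  0.1] M [ 0.   -0.02  0.01] gap 0.992 gf 0.0 xax [-2.810e-02  9.996e-01 -5.000e-04]
shift cm [14.09 11.64  9.48] rot [0.0008 0.0005 0.0002]
```

>>> servo_tool(motion=[{"tx": 14.1,"ty": 11.6,"tz": 9.5,"rx": 0,"ry": 0,"rz": 0,"grip": 8.5},{"tx": 14.1,"ty": 11.6,"tz": 9.5,"rx": 0,"ry": 0,"rz": 0,"grip": 8.5},{"tx": 14.1,"ty": 11.6,"tz": 9.5,"rx": 0,"ry": 0,"rz": 0,"grip": 8.5},{"tx": 14.1,"ty": 11.6,"tz": 9.5,"rx": 0,"ry": 0,"rz": 0,"grip": 8.5},{"tx": 14.1,"ty": 11.6,"tz": 9.5,"rx": 0,"ry": 0,"rz": 0,"grip": 8.5},{"tx": 14.1,"ty": 11.6,"tz": 9.5,"rx": 0,"ry": 0,"rz": 0,"grip": 8.5},{"tx": 14.1,"ty": 11.6,"tz": 9.5,"rx": 0,"ry": 0,"rz": 0,"grip": 8.5}])

```text
clock: 6.8
tool_pos: [0.6735, -0.0339, 0.2304]
tool_rot: [0.697, 0.717, 0.0, 0.0]
force: [0.2, 0.2, 0.2]
finger_gap: 0.995
grip_force: 0.0
```

Run:
```python
from h import *
go([.675,-.0315,.177],np.radians(91.6))
```

```text
t 6.80 pos [ 0.6735 -0.0339  0.2304] F [0.2 0.2 0.2] M [-0.03  0.02 -0.05] gap 0.995 gf 0.0 xax [-2.770e-02  9.996e-01 -6.000e-04]
shift cm [0.24 0.15 5.34] rot [ 0.0008  0.0006 -0.0002]
```

>>> servo_tool(motion=[{"tx": 0.1,"ty": 0.1,"tz": 3.0,"rx": 0,"ry": 0,"rz": 0,"grip": 8.5},{"tx": 0.1,"ty": 0.1,"tz": 5.2,"rx": 0,"ry": 0,"rz": 0,"grip": 8.5},{"tx": 0.1,"ty": 0.1,"tz": 5.2,"rx": 0,"ry": 0,"rz": 0,"grip": 8.5},{"tx": 0.1,"ty": 0.1,"tz": 5.2,"rx": 0,"ry": 0,"rz": 0,"grip": 5},{"tx": 0.1,"ty": 0.1,"tz": 5.2,"rx": 0,"ry": 0,"rz": 0,"grip": 3},{"tx": 0.1,"ty": 0.1,"tz": 5.2,"rx": 0,"ry": 0,"rz": 0,"grip": 1},{"tx": 0.1,"ty": 0.1,"tz": 5.2,"rx": 0,"ry": 0,"rz": 0,"grip": 1},{"tx": 0.1,"ty": 0.1,"tz": 5.2,"rx": 0,"ry": 0,"rz": 0,"grip": 1},{"tx": 0.1,"ty": 0.1,"tz": 5.2,"rx": 0,"ry": 0,"rz": 0,"grip": 1},{"tx": 0.1,"ty": 0.1,"tz": 5.2,"rx": 0,"ry": 0,"rz": 0,"grip": 1},{"tx": 0.1,"ty": 0.1,"tz": 5.2,"rx": 0,"ry": 0,"rz": 0,"grip": 1},{"tx": 0.1,"ty": 0.1,"tz": 5.2,"rx": 0,"ry": 0,"rz": 0,"grip": 1}])

```text
clock: 8.0
tool_pos: [0.6751, -0.0323, 0.1789]
tool_rot: [0.697, 0.717, 0.0, 0.001]
force: [-0.1, -0.8, 5.3]
finger_gap: 0.195
grip_force: 61.2
```

Run:
```python
from h import *
go([.675,-.0315,.177],np.radians(91.6))
```

```text
t 8.00 pos [ 0.6751 -0.0323  0.1789] F [-0.1 -0.8  5.3] M [-0.07  0.12 -0.02] gap 0.195 gf 61.2 xax [-2.820e-02  9.996e-01 -5.000e-04]
shift cm [ 0.08 -0.01  0.19] rot [0.0018 0.0005 0.0003]
```

Run:
```python
from h import *
go([.4983,-.0275,.229],np.radians(87.7))
```

```text
t 8.00 pos [ 0.6751 -0.0323  0.1789] F [-0.1 -0.8  5.3] M [-0.07  0.12 -0.02] gap 0.195 gf 61.2 xax [-2.820e-02  9.996e-01 -5.000e-04]
shift cm [  0.97 -17.65  -5.04] rot [0.0019 0.0005 0.0683]
```

>>> servo_tool(motion=[{"tx": 0,"ty": 0,"tz": -3,"rx": 0,"ry": 0,"rz": 0,"grip": 1},{"tx": 0,"ty": 0,"tz": -7,"rx": 0,"ry": 0,"rz": 0,"grip": 1},{"tx": 0.5,"ty": -5,"tz": -7,"rx": 0,"ry": 0,"rz": 0.03,"grip": 1},{"tx": 0.5,"ty": -9,"tz": -7,"rx": 0,"ry": 0,"rz": 0.05,"grip": 1},{"tx": 1.0,"ty": -13,"tz": -6,"rx": 0,"ry": 0,"rz": 0.068,"grip": 1},{"tx": 1.0,"ty": -16,"tz": -5,"rx": 0,"ry": 0,"rz": 0.068,"grip": 1},{"tx": 1.0,"ty": -17.6,"tz": -5,"rx": 0,"ry": 0,"rz": 0.068,"grip": 1},{"tx": 1.0,"ty": -17.6,"tz": -5,"rx": 0,"ry": 0,"rz": 0.068,"grip": 1},{"tx": 1.0,"ty": -17.6,"tz": -5,"rx": 0,"ry": 0,"rz": 0.068,"grip": 1},{"tx": 1.0,"ty": -17.6,"tz": -5,"rx": 0,"ry": 0,"rz": 0.068,"grip": 1}])

```text
clock: 9.0
tool_pos: [0.4993, -0.0273, 0.2281]
tool_rot: [0.721, 0.693, 0.0, 0.001]
force: [-0.7, 0.6, -1.6]
finger_gap: 0.193
grip_force: 60.4
```

Run:
```python
from h import *
go([.4983,-.0275,.229],np.radians(87.7))
S=get_image("scene");T=get_image("top")
cv2.imwrite("pics/sA.png",S[...,::-1]);cv2.imwrite("pics/tA.png",T[...,::-1])
p=proj("scene",[.505,.10,.06])[0].astype(int);q=proj("top",[.505,.10,.06])[0].astype(int)
print(p,q)
a=S[p[1]-40:p[1]+35,p[0]-55:p[0]+75,::-1];b=T[q[1]-35:q[1]+40,q[0]-75:q[0]+55,::-1]
cv2.imwrite("pics/cA.png",np.vstack([cv2.resize(x,None,fx=4,fy=4,interpolation=cv2.INTER_CUBIC) for x in(a,b)]))
print(p-[55,40],q-[75,35])
```

```text
t 9.00 pos [ 0.4993 -0.0273  0.2281] F [-0.7  0.6 -1.6] M [0.   0.   0.04] gap 0.193 gf 60.4 xax [ 4.000e-02  9.992e-01 -3.000e-04]
shift cm [-0.02 -0.1  -0.09] rot [0.0016 0.0003 0.0001]
[277 197] [231 192]
[222 157] [156 157]
```

View pics/cA.png

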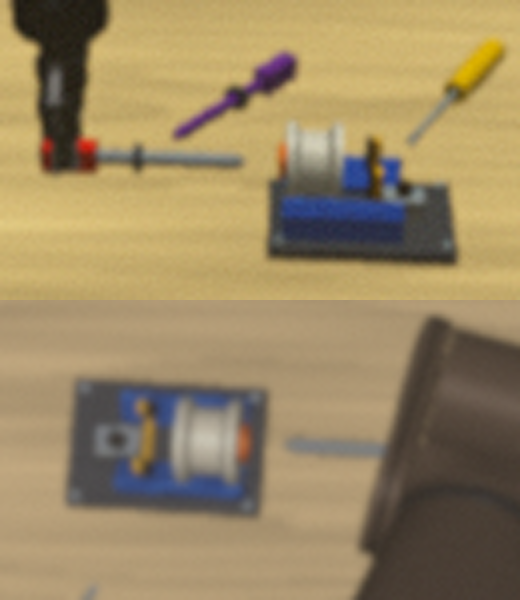

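The crop shows the axle held level by the red handle, with its nose at scene crop (240,161) and top crop (290,444). It points at the orange seal, at (284,158) and (243,441). I'll measure the offset at sub-pixel level.

```bash
cat >> h.py <<'E'
def feat(c,im,x0,x1,y0,y1,f=4):
    a=cv2.resize(im[y0:y1,x0:x1],None,fx=f,fy=f,interpolation=cv2.INTER_CUBIC)
    return a,cv2.cvtColor(a,cv2.COLOR_RGB2HSV).astype(float)
E
python3 - <<'E'
from h import *
S=cv2.imread("pics/sA.png")[...,::-1];T=cv2.imread("pics/tA.png")[...,::-1]
L={};O={}
for c,im,cols,rows in(("scene",S,(258,280),(190,202)),("top",T,(231,251),(262-70,0))):
    hs=cv2.cvtColor(np.ascontiguousarray(im),cv2.COLOR_RGB2HSV).astype(float)
    if c=="top": rows=(260-70-5+0,0); rows=(260//1,0)
    # predicted nose & collar
    X=np.array([.4993,-.0273,.0611]);d=np.array([.04,.9992,0])
    u=proj(c,[X+d*(.0585+k) for k in np.linspace(.035,.074,9)])
    pts=[]
    for p in u:
        xi=int(round(p[0]));r=np.arange(int(p[1])-7,int(p[1])+9);s=hs[r,xi,1];w=np.clip(np.median(np.r_[s[:3],s[-3:]])-s-8,0,None)
        if w.sum()>20: pts.append((xi,(w*r).sum()/w.sum(),w.sum()))
    pts=np.array(pts);L[c]=np.polyfit(pts[:,0],pts[:,1],1)
    print(c,"pred",np.round(u[[0,-1]],2).tolist(),"obs rows",np.round(pts[[0,-1]],2).tolist(),"pred nose",proj(c,X+d*.1425)[0].round(1))
    q=proj(c,[.505,.147,.062])[0].astype(int);x0,y0=q-14
    a=hs[y0:y0+28,x0:x0+28];m=((a[...,0]<16)&(a[...,1]>150)&(a[...,2]>90));m=m.astype(float)
    yy,xx=np.nonzero(m);O[c]=np.array([xx.mean()+x0,yy.mean()+y0]);print(" seal",O[c].round(2),len(xx),"x",xx.min()+x0,xx.max()+x0,"y",yy.min()+y0,yy.max()+y0)
    print(" pred seal",proj(c,[.5055,.148,.062])[0].round(2)," rod line row at seal col",np.polyval(L[c],O[c][0]).round(2))
P,r=tri(O);print("seal 3D",P,r)
# rod point at same col in both
N=np.array([ (c,) for c in L])
def planeof(c):
    i=camera_info(c);K=np.linalg.inv(i["mtx"]);R=np.array(i["T"])[:3,:3];C=np.array(i["T"])[:3,3]
    v=[R@K@np.array([x,np.polyval(L[c],x),1]) for x in(200,300)];n=np.cross(*v);n/=np.linalg.norm(n);return n,n@C
n1,d1=planeof("scene");n2,d2=planeof("top")
for y in(.06,.10,.145,.19):
    s=np.linalg.solve(np.array([n1,n2,[0,1,0]]),[d1,d2,y]);print("rod at y",y,s.round(4))
E
```

```text
scene pred [[266.78, 196.5], [278.9, 196.9]] obs rows [[267.0, 195.31, 294.0], [279.0, 196.42, 259.0]] pred nose [282. 197.]
 seal [292. 196.] 7 x 292 292 y 193 199
 pred seal [292.31 196.96]  rod line row at seal col 197.99
top pred [[243.38, 193.17], [230.18, 192.42]] obs rows [[243.0, 193.61, 231.0], [230.0, 192.87, 228.0]] pred nose [226.8 192.2]
 seal [216.67 193.  ] 9 x 216 217 y 190 195
 pred seal [215.62 191.83]  rod line row at seal col 192.15
seal 3D [0.50193554 0.14587299 0.06316416] [2.82607204e-06]
rod at y 0.06 [0.501  0.06   0.0654]
rod at y 0.1 [0.5029 0.1    0.0619]
rod at y 0.145 [0.5051 0.145  0.058 ]
rod at y 0.19 [0.5073 0.19   0.0541]
```

Run:
```python
from h import *
from scipy.optimize import minimize
S=cv2.imread("pics/sA.png")[...,::-1].astype(float);T=cv2.imread("pics/tA.png")[...,::-1].astype(float)
# orange: soft weight R-(G+B)/2 minus bg ; per-camera weighted centroid
for c,im in(("scene",S),("top",T)):
    q=proj(c,[.505,.147,.062])[0].astype(int)
    w=im[...,0]-1.0*im[...,1];x0,y0=q-[7,10];w=w[y0:y0+21,x0:x0+15];w=np.clip(w-55,0,None)
    yy,xx=np.mgrid[y0:y0+21,x0:x0+15];print(c,"seal soft",round((w*xx).sum()/w.sum(),2),round((w*yy).sum()/w.sum(),2),"max",w.max(),"rows",np.round(w.sum(1)).astype(int).tolist(),"y0",y0)
# roller edges in top by min(RGB) bright
for c,im,ys in(("top",T,(.152,.158,.164,.17,.176,.182,.188)),("scene",S,(.152,.158,.164,.17,.176,.182,.188))):
    b=im.min(2)
    for y in ys:
        u=proj(c,[.505+.04*(y-.145),y,.062])[0];xi=int(round(u[0]));r=np.arange(int(u[1])-17,int(u[1])+18)
        s=b[r,xi];th=(s.max()+np.percentile(s,15))/2;on=np.where(s>th)[0];i,j=on[0],on[-1]
        e0=r[i]-(s[i]-th)/(s[i]-s[i-1]);e1=r[j]+(s[j]-th)/(s[j]-s[j+1])
        print(c,y,"pred row %.2f"%u[1],"edges %.2f %.2f mid %.2f"%(e0,e1,(e0+e1)/2))
# rod: every column
X=np.array([.4993,-.0273,.0611]);d=np.array([.04,.9992,0])
for c,im,k0 in(("scene",S,.002),("top",T,.03)):
    hs=im.max(2)-im.min(2);u=proj(c,[X+d*(.0585+k) for k in np.linspace(k0,.072,40)])
    xs=np.unique(u[:,0].round().astype(int));o=[]
    for xi in xs:
        pr=np.interp(xi,*(u[np.argsort(u[:,0])].T));r=np.arange(int(round(pr))-6,int(round(pr))+7);s=hs[r,xi];bg=np.median(np.r_[s[:3],s[-3:]])
        w=np.clip(bg-s-10,0,None);o.append((w*r).sum()/w.sum()-pr)
    f=np.polyfit(xs,o,1);print(c,"rod obs-pred",np.round(o,2).tolist(),"cols",xs[0],xs[-1],"fit ends",np.polyval(f,xs[[0,-1]]).round(2))
```

```text
scene seal soft 292.12 194.88 max 28.0 rows [0, 0, 0, 0, 0, 0, 0, 13, 34, 40, 21, 12, 0, 0, 0, 0, 0, 0, 0, 0, 0] y0 186
top seal soft 216.47 192.6 max 11.0 rows [0, 0, 0, 0, 0, 0, 0, 0, 6, 15, 19, 20, 19, 7, 0, 0, 0, 0, 0, 0, 0] y0 182
top 0.152 pred row 191.88 edges 182.59 199.65 mid 191.12
top 0.158 pred row 191.77 edges 183.88 200.29 mid 192.08
top 0.164 pred row 191.65 edges 184.14 199.05 mid 191.59
top 0.17 pred row 191.54 edges 184.38 198.78 mid 191.58
top 0.176 pred row 191.42 edges 183.96 198.44 mid 191.20
top 0.182 pred row 191.31 edges 185.00 198.08 mid 191.54
top 0.188 pred row 191.19 edges 173.94 198.64 mid 186.29
scene 0.152 pred row 196.93 edges 178.92 198.10 mid 188.51
scene 0.158 pred row 196.99 edges 178.93 198.39 mid 188.66
scene 0.164 pred row 197.05 edges 179.88 198.59 mid 189.24
scene 0.17 pred row 197.12 edges 187.75 198.36 mid 193.06
scene 0.176 pred row 197.18 edges 187.86 198.74 mid 193.30
scene 0.182 pred row 197.24 edges 179.92 198.79 mid 189.36
scene 0.188 pred row 197.30 edges 179.79 199.28 mid 189.54
scene rod obs-pred [-0.35, -0.39, -0.36, -0.34, -0.35, -0.39, -0.41, -0.42, -1.3, -1.85, -1.05, -0.71, -0.35, -0.38, -0.4, -0.38, -0.41, -0.36, -0.36, -0.33, -0.28, -0.24] cols 257 278 fit ends [-0.6  -0.44]
top rod obs-pred [0.39, 0.48, 0.44, 0.45, 0.45, 0.46, 0.47, 0.4, 0.4, 0.41, 0.46, 0.45, 0.46, 0.46, 0.51] cols 231 245 fit ends [0.43 0.46]
```

>>> servo_tool(motion=[{"tx": 0,"ty": -0.05,"tz": -0.09,"rx": 0,"ry": 0,"rz": 0,"grip": 1},{"tx": 1.0,"ty": -0.05,"tz": -0.09,"rx": 0,"ry": 0,"rz": 0,"grip": 1},{"tx": 2.0,"ty": -0.05,"tz": -0.09,"rx": 0,"ry": 0,"rz": 0,"grip": 1},{"tx": 3.0,"ty": -0.05,"tz": -0.09,"rx": 0,"ry": 0,"rz": 0,"grip": 1},{"tx": 3.5,"ty": -0.05,"tz": -0.09,"rx": 0,"ry": 0,"rz": 0,"grip": 1},{"tx": 4.0,"ty": -0.05,"tz": -0.09,"rx": 0,"ry": 0,"rz": 0,"grip": 1},{"tx": 4.5,"ty": -0.05,"tz": -0.09,"rx": 0,"ry": 0,"rz": 0,"grip": 1},{"tx": 4.5,"ty": -0.05,"tz": -0.09,"rx": 0,"ry": 0,"rz": 0,"grip": 1},{"tx": 4.5,"ty": -0.05,"tz": -0.09,"rx": 0,"ry": 0,"rz": 0,"grip": 1}])

```text
clock: 10.0
tool_pos: [0.4996, 0.0179, 0.2285]
tool_rot: [0.721, 0.693, -0.0, 0.0]
force: [0.1, -0.9, -1.2]
finger_gap: 0.198
grip_force: 60.4
```

Run:
```python
from h import *
go([.4983,.017,.229],np.radians(87.7))
L={}
for c in("scene","top"):
    im=get_image(c);cv2.imwrite(f"pics/{c}B.png",im[...,::-1]);L[c]=im
p=proj("scene",[.505,.13,.06])[0].astype(int);q=proj("top",[.505,.13,.06])[0].astype(int)
a=L["scene"][p[1]-28:p[1]+28,p[0]-45:p[0]+45,::-1];b=L["top"][q[1]-28:q[1]+28,q[0]-45:q[0]+45,::-1]
cv2.imwrite("pics/cB.png",np.vstack([cv2.resize(x,None,fx=5,fy=5,interpolation=cv2.INTER_CUBIC) for x in(a,b)]))
```

```text
t 10.00 pos [0.4996 0.0179 0.2285] F [ 0.1 -0.9 -1.2] M [-0.01  0.   -0.01] gap 0.198 gf 60.4 xax [ 3.980e-02  9.992e-01 -1.000e-04]
shift cm [-0.1  -0.12 -0.05] rot [0.0001 0.0001 0.0003]
```

View pics/cB.png

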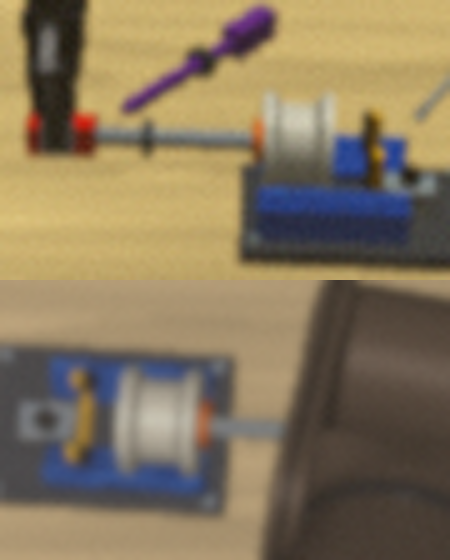

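The nose is inside the orange seal in both views (scene crop (258,140), top crop (208,425)), and there is no force.

>>> servo_tool(motion=[{"tx": 0.7,"ty": 0,"tz": -0.03,"rx": 0,"ry": 0,"rz": 0,"grip": 1},{"tx": 1.4,"ty": 0,"tz": -0.05,"rx": 0,"ry": 0,"rz": 0,"grip": 1},{"tx": 2.1,"ty": 0,"tz": -0.05,"rx": 0,"ry": 0,"rz": 0,"grip": 1},{"tx": 2.8,"ty": 0,"tz": -0.05,"rx": 0,"ry": 0,"rz": 0,"grip": 1},{"tx": 3.0,"ty": 0,"tz": -0.05,"rx": 0,"ry": 0,"rz": 0,"grip": 1},{"tx": 3.0,"ty": 0,"tz": -0.05,"rx": 0,"ry": 0,"rz": 0,"grip": 1},{"tx": 3.0,"ty": 0,"tz": -0.05,"rx": 0,"ry": 0,"rz": 0,"grip": 1}])

```text
clock: 10.8
tool_pos: [0.5007, 0.0479, 0.229]
tool_rot: [0.721, 0.693, -0.0, 0.0]
force: [1.2, 0.9, -1.6]
finger_gap: 0.194
grip_force: 60.4
```

Run:
```python
from h import *
go([.5,.05,.229],np.radians(87.7))
```

```text
t 10.80 pos [0.5007 0.0479 0.229 ] F [ 1.2  0.9 -1.6] M [-0.01  0.06 -0.01] gap 0.194 gf 60.4 xax [ 3.970e-02  9.992e-01 -1.000e-04]
shift cm [ 0.2  -0.08 -0.  ] rot [-0.0001  0.0001  0.0004]
```

>>> servo_tool(motion=[{"tx": 0.6,"ty": 0,"tz": 0,"rx": 0,"ry": 0,"rz": 0,"grip": 1},{"tx": 1.2,"ty": 0,"tz": 0,"rx": 0,"ry": 0,"rz": 0,"grip": 1},{"tx": 1.8,"ty": 0,"tz": 0,"rx": 0,"ry": 0,"rz": 0,"grip": 1},{"tx": 2.4,"ty": 0,"tz": 0,"rx": 0,"ry": 0,"rz": 0,"grip": 1},{"tx": 3.0,"ty": 0,"tz": 0,"rx": 0,"ry": 0,"rz": 0,"grip": 1},{"tx": 3.0,"ty": 0,"tz": 0,"rx": 0,"ry": 0,"rz": 0,"grip": 1},{"tx": 3.0,"ty": 0,"tz": 0,"rx": 0,"ry": 0,"rz": 0,"grip": 1}])

```text
clock: 11.5
tool_pos: [0.5019, 0.0781, 0.229]
tool_rot: [0.721, 0.693, -0.0, 0.0]
force: [0.1, -0.2, -1.1]
finger_gap: 0.191
grip_force: 60.4
```

Run:
```python
from h import *
go([.5,.08,.229],np.radians(87.7))
```

```text
t 11.50 pos [0.5019 0.0781 0.229 ] F [ 0.1 -0.2 -1.1] M [-0.09 -0.    0.01] gap 0.191 gf 60.4 xax [ 3.940e-02  9.992e-01 -1.000e-04]
shift cm [ 0.19 -0.2  -0.  ] rot [-0.      0.0001  0.0007]
```

>>> servo_tool(motion=[{"tx": 0.3,"ty": 0,"tz": 0,"rx": 0,"ry": 0,"rz": 0,"grip": 1},{"tx": 0.6,"ty": 0,"tz": 0,"rx": 0,"ry": 0,"rz": 0,"grip": 1},{"tx": 0.9,"ty": 0,"tz": 0,"rx": 0,"ry": 0,"rz": 0,"grip": 1},{"tx": 1.2,"ty": 0,"tz": 0,"rx": 0,"ry": 0,"rz": 0,"grip": 1},{"tx": 1.2,"ty": 0,"tz": 0,"rx": 0,"ry": 0,"rz": 0,"grip": 1}])

```text
clock: 12.0
tool_pos: [0.5025, 0.0901, 0.2291]
tool_rot: [0.721, 0.693, 0.0, 0.0]
force: [-0.1, -0.4, -1.3]
finger_gap: 0.196
grip_force: 60.4
```

Run:
```python
from h import *
go([.5,.09,.229],np.radians(87.7))
T=get_image("top")
cv2.imwrite("pics/tC.png",T[...,::-1])
c=rect("top",np.ascontiguousarray(T[...,::-1]),.42,.58,.06,.26,.062,s=3000);cv2.imwrite("pics/cC.png",c)
```

```text
t 12.00 pos [0.5025 0.0901 0.2291] F [-0.1 -0.4 -1.3] M [-0.18 -0.02 -0.03] gap 0.196 gf 60.4 xax [3.990e-02 9.992e-01 2.000e-04]
shift cm [-0.02 -0.25  0.01] rot [ 0.0003 -0.0002  0.0002]
```

View pics/cC.png

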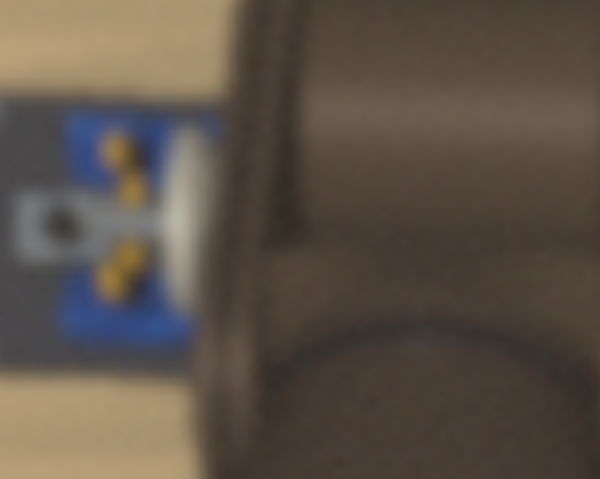

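The top crop shows the nose passing between the yellow pads (130,225) and the rear of the roller at col 168, about 8 mm from the pads. The roller is sliding at about 1 N. I'll advance in small steps from here.

>>> servo_tool(motion=[{"tx": 0.2,"ty": 0,"tz": 0,"rx": 0,"ry": 0,"rz": 0,"grip": 1},{"tx": 0.4,"ty": 0,"tz": 0,"rx": 0,"ry": 0,"rz": 0,"grip": 1},{"tx": 0.6,"ty": 0,"tz": 0,"rx": 0,"ry": 0,"rz": 0,"grip": 1},{"tx": 0.6,"ty": 0,"tz": 0,"rx": 0,"ry": 0,"rz": 0,"grip": 1}])

```text
clock: 12.45
tool_pos: [0.5027, 0.096, 0.229]
tool_rot: [0.721, 0.693, 0.0, -0.0]
force: [1.0, -1.1, -0.8]
finger_gap: 0.194
grip_force: 60.4
```

Run:
```python
from h import *
go([.5,.09,.229],np.radians(87.7))
```

```text
t 12.45 pos [0.5027 0.096  0.229 ] F [ 1.  -1.1 -0.8] M [-0.14 -0.09 -0.03] gap 0.194 gf 60.4 xax [4.000e-02 9.992e-01 3.000e-04]
shift cm [-0.62 -0.25  0.  ] rot [ 0.0001 -0.0003  0.0002]
```

>>> servo_tool(motion=[{"tx": 0.15,"ty": 0,"tz": 0,"rx": 0,"ry": 0,"rz": 0,"grip": 1},{"tx": 0.3,"ty": 0,"tz": 0,"rx": 0,"ry": 0,"rz": 0,"grip": 1},{"tx": 0.4,"ty": 0,"tz": 0,"rx": 0,"ry": 0,"rz": 0,"grip": 1},{"tx": 0.4,"ty": 0,"tz": 0,"rx": 0,"ry": 0,"rz": 0,"grip": 1}])

```text
clock: 12.85
tool_pos: [0.5028, 0.0999, 0.229]
tool_rot: [0.721, 0.693, 0.0, -0.0]
force: [-0.2, -2.5, -2.0]
finger_gap: 0.191
grip_force: 60.4
```

Run:
```python
from h import *
go([.5,.09,.229],np.radians(87.7))
```

```text
t 12.85 pos [0.5028 0.0999 0.229 ] F [-0.2 -2.5 -2. ] M [-0.25 -0.01 -0.04] gap 0.191 gf 60.4 xax [4.000e-02 9.992e-01 2.000e-04]
shift cm [-1.01 -0.24  0.  ] rot [ 0.0001 -0.0002  0.0002]
```

>>> servo_tool(motion=[{"tx": 0.15,"ty": 0,"tz": 0,"rx": 0,"ry": 0,"rz": 0,"grip": 1},{"tx": 0.3,"ty": 0,"tz": 0,"rx": 0,"ry": 0,"rz": 0,"grip": 1},{"tx": 0.3,"ty": 0,"tz": 0,"rx": 0,"ry": 0,"rz": 0,"grip": 1}])

```text
clock: 13.15
tool_pos: [0.503, 0.103, 0.229]
tool_rot: [0.721, 0.693, 0.0, -0.0]
force: [0.5, -1.1, -0.8]
finger_gap: 0.195
grip_force: 60.4
```

Run:
```python
from h import *
go([.5,.09,.229],np.radians(87.7))
```

```text
t 13.15 pos [0.503 0.103 0.229] F [ 0.5 -1.1 -0.8] M [-0.23 -0.03 -0.05] gap 0.195 gf 60.4 xax [4.000e-02 9.992e-01 2.000e-04]
shift cm [-1.31 -0.24  0.  ] rot [ 0.0001 -0.0002  0.0002]
```

>>> servo_tool(motion=[{"tx": 0.15,"ty": 0,"tz": 0,"rx": 0,"ry": 0,"rz": 0,"grip": 1},{"tx": 0.3,"ty": 0,"tz": 0,"rx": 0,"ry": 0,"rz": 0,"grip": 1},{"tx": 0.3,"ty": 0,"tz": 0,"rx": 0,"ry": 0,"rz": 0,"grip": 1}])

```text
clock: 13.45
tool_pos: [0.5031, 0.1055, 0.2291]
tool_rot: [0.721, 0.693, -0.001, 0.0]
force: [-1.8, -4.0, -0.4]
finger_gap: 0.195
grip_force: 60.5
```

Run:
```python
from h import *
go([.5,.09,.229],np.radians(87.7))
```

```text
t 13.45 pos [0.5031 0.1055 0.2291] F [-1.8 -4.  -0.4] M [-0.79 -0.   -0.  ] gap 0.195 gf 60.5 xax [ 0.0393  0.9992 -0.0015]
shift cm [-1.56 -0.25  0.01] rot [-0.0001  0.0015  0.0008]
```

>>> servo_tool(motion=[{"tx": 0.1,"ty": 0,"tz": 0,"rx": 0,"ry": 0,"rz": 0,"grip": 1},{"tx": 0.2,"ty": 0,"tz": 0,"rx": 0,"ry": 0,"rz": 0,"grip": 1},{"tx": 0.2,"ty": 0,"tz": 0,"rx": 0,"ry": 0,"rz": 0,"grip": 1}])

```text
clock: 13.75
tool_pos: [0.5032, 0.1074, 0.2291]
tool_rot: [0.721, 0.693, -0.001, 0.0]
force: [0.4, -6.3, -1.3]
finger_gap: 0.192
grip_force: 60.5
```

Run:
```python
from h import *
go([.5,.09,.229],np.radians(87.7))
```

```text
t 13.75 pos [0.5032 0.1074 0.2291] F [ 0.4 -6.3 -1.3] M [-0.87  0.04  0.02] gap 0.192 gf 60.5 xax [ 0.0395  0.9992 -0.0014]
shift cm [-1.75 -0.25  0.01] rot [-0.0002  0.0014  0.0006]
```

>>> servo_tool(motion=[{"tx": 0.1,"ty": 0,"tz": 0,"rx": 0,"ry": 0,"rz": 0,"grip": 1},{"tx": 0.2,"ty": 0,"tz": 0,"rx": 0,"ry": 0,"rz": 0,"grip": 1},{"tx": 0.2,"ty": 0,"tz": 0,"rx": 0,"ry": 0,"rz": 0,"grip": 1}])

```text
clock: 14.05
tool_pos: [0.5033, 0.1094, 0.2291]
tool_rot: [0.721, 0.693, -0.001, 0.0]
force: [0.1, -5.3, -1.4]
finger_gap: 0.196
grip_force: 60.5
```

Run:
```python
from h import *
go([.5,.09,.229],np.radians(87.7))
```

```text
t 14.05 pos [0.5033 0.1094 0.2291] F [ 0.1 -5.3 -1.4] M [-0.86  0.02 -0.03] gap 0.196 gf 60.5 xax [ 0.0395  0.9992 -0.0015]
shift cm [-1.95 -0.25  0.01] rot [-0.0001  0.0015  0.0007]
```

>>> servo_tool(motion=[{"tx": 0.1,"ty": 0,"tz": 0,"rx": 0,"ry": 0,"rz": 0,"grip": 1},{"tx": 0.2,"ty": 0,"tz": 0,"rx": 0,"ry": 0,"rz": 0,"grip": 1},{"tx": 0.2,"ty": 0,"tz": 0,"rx": 0,"ry": 0,"rz": 0,"grip": 1}])

```text
clock: 14.35
tool_pos: [0.5034, 0.1108, 0.2291]
tool_rot: [0.721, 0.693, -0.001, 0.001]
force: [-0.3, -7.8, 0.2]
finger_gap: 0.194
grip_force: 60.6
```

Run:
```python
from h import *
go([.5,.09,.229],np.radians(87.7))
```

```text
t 14.35 pos [0.5034 0.1108 0.2291] F [-0.3 -7.8  0.2] M [-1.37  0.09 -0.04] gap 0.194 gf 60.6 xax [ 0.0387  0.9992 -0.0035]
shift cm [-2.1  -0.26  0.02] rot [-0.0003  0.0035  0.0015]
```

>>> servo_tool(motion=[{"tx": 0.05,"ty": 0,"tz": 0,"rx": 0,"ry": 0,"rz": 0,"grip": 1},{"tx": 0.08,"ty": 0,"tz": 0,"rx": 0,"ry": 0,"rz": 0,"grip": 1},{"tx": 0.08,"ty": 0,"tz": 0,"rx": 0,"ry": 0,"rz": 0,"grip": 1}])

```text
clock: 14.65
tool_pos: [0.5035, 0.1113, 0.2292]
tool_rot: [0.721, 0.693, -0.002, 0.001]
force: [-0.1, -10.5, 0.0]
finger_gap: 0.195
grip_force: 60.6
```

Run:
```python
from h import *
go([.5,.09,.229],np.radians(87.7))
```

```text
t 14.65 pos [0.5035 0.1113 0.2292] F [ -0.1 -10.5   0. ] M [-1.68  0.08  0.02] gap 0.195 gf 60.6 xax [ 0.0383  0.9993 -0.0046]
shift cm [-2.14 -0.27  0.03] rot [-0.0005  0.0046  0.0018]
```

>>> servo_tool(motion=[{"tx": 0.03,"ty": 0,"tz": 0,"rx": 0,"ry": 0,"rz": 0,"grip": 1},{"tx": 0.06,"ty": 0,"tz": 0,"rx": 0,"ry": 0,"rz": 0,"grip": 1},{"tx": 0.06,"ty": 0,"tz": 0,"rx": 0,"ry": 0,"rz": 0,"grip": 1}])

```text
clock: 14.95
tool_pos: [0.5036, 0.1116, 0.2292]
tool_rot: [0.72, 0.694, -0.002, 0.002]
force: [-1.1, -12.3, 0.4]
finger_gap: 0.196
grip_force: 60.7
```

Run:
```python
from h import *
go([.5,.09,.229],np.radians(87.7))
S=get_image("scene");cv2.imwrite("pics/sD.png",S[...,::-1])
p=proj("scene",[.505,.16,.06])[0].astype(int);cv2.imwrite("pics/cD.png",cv2.resize(S[p[1]-30:p[1]+30,p[0]-40:p[0]+40,::-1],None,fx=8,fy=8,interpolation=cv2.INTER_CUBIC))
```

```text
t 14.95 pos [0.5036 0.1116 0.2292] F [ -1.1 -12.3   0.4] M [-1.9   0.12  0.05] gap 0.196 gf 60.7 xax [ 0.0381  0.9993 -0.0053]
shift cm [-2.18 -0.27  0.03] rot [-0.0005  0.0053  0.0021]
```

View pics/cD.png

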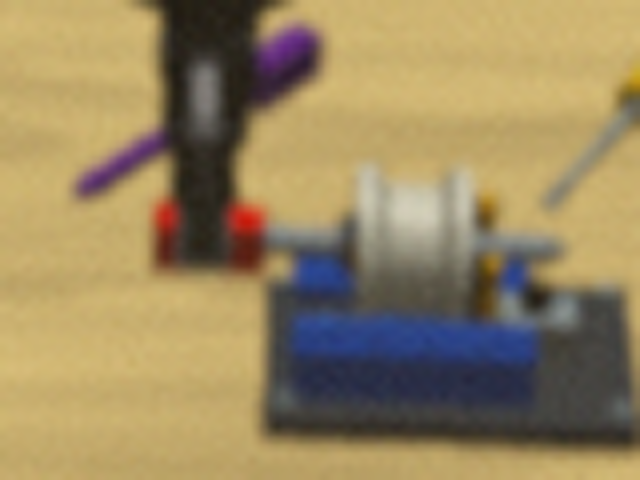

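The crop shows the collar tight against the roller at (350,235), with no orange left and the roller against the yellow stop. The 5 N plateau followed by the rise to 12 N means the seal is flush. I'll back off slightly, then lift with a small nose-up tilt.

```bash
cat >> h.py <<'E'
def gog(g,yaw,pitch=0.):
    G=Ro.from_euler("z",yaw)*Ro.from_euler("y",-pitch)*Ro.from_euler("x",np.pi)
    go(np.array(g)-G.apply([0,0,.167]),yaw,pitch)
E
python3 - <<'E'
from h import *
y=np.radians(87.7)
gog([.5035,.1095,.0625],y);gog([.5035,.1090,.066],y,.02);gog([.5035,.1090,.072],y,.04);gog([.5035,.1090,.120],y,.04)
E
```

```text
t 15.00 pos [0.5035 0.1116 0.2292] F [ -0.5 -12.    0.7] M [-1.88  0.14  0.  ] gap 0.193 gf 60.7 xax [ 0.0381  0.9993 -0.0053]
shift cm [-0.21  0.   -0.03] rot [-0.0006  0.0053  0.0021]
t 15.00 pos [0.5035 0.1116 0.2292] F [ -0.5 -12.    0.7] M [-1.88  0.14  0.  ] gap 0.193 gf 60.7 xax [ 0.0381  0.9993 -0.0053]
shift cm [-0.6   0.   -0.38] rot [-0.0006  0.0253  0.0021]
t 15.00 pos [0.5035 0.1116 0.2292] F [ -0.5 -12.    0.7] M [-1.88  0.14  0.  ] gap 0.193 gf 60.7 xax [ 0.0381  0.9993 -0.0053]
shift cm [-0.94  0.   -0.96] rot [-0.0006  0.0453  0.0021]
t 15.00 pos [0.5035 0.1116 0.2292] F [ -0.5 -12.    0.7] M [-1.88  0.14  0.  ] gap 0.193 gf 60.7 xax [ 0.0381  0.9993 -0.0053]
shift cm [-0.96  0.   -5.76] rot [-0.0006  0.0453  0.0021]
```

>>> servo_tool(motion=[{"tx": -0.15,"ty": 0,"tz": 0,"rx": 0,"ry": 0,"rz": 0,"grip": 1},{"tx": -0.3,"ty": 0,"tz": -0.03,"rx": 0,"ry": 0,"rz": 0,"grip": 1},{"tx": -0.5,"ty": 0,"tz": -0.2,"rx": 0,"ry": 0.01,"rz": 0,"grip": 1},{"tx": -0.68,"ty": 0,"tz": -0.4,"rx": 0,"ry": 0.02,"rz": 0,"grip": 1},{"tx": -0.85,"ty": 0,"tz": -0.7,"rx": 0,"ry": 0.03,"rz": 0,"grip": 1},{"tx": -1.02,"ty": 0,"tz": -1.1,"rx": 0,"ry": 0.04,"rz": 0,"grip": 1},{"tx": -1.02,"ty": 0,"tz": -1.1,"rx": 0,"ry": 0.04,"rz": 0,"grip": 1}])

```text
clock: 15.7
tool_pos: [0.5029, 0.1027, 0.2404]
tool_rot: [0.721, 0.693, 0.014, -0.014]
force: [-1.4, -4.6, -3.5]
finger_gap: 0.195
grip_force: 60.0
```

Run:
```python
from h import *
gog([.5035,.1090,.120],np.radians(87.7),.04)
```

```text
t 15.70 pos [0.5029 0.1027 0.2404] F [-1.4 -4.6 -3.5] M [-1.21  0.24  0.03] gap 0.195 gf 60.0 xax [0.0395 0.9984 0.0397]
shift cm [ 0.15  0.03 -4.64] rot [-0.0006  0.0002  0.0006]
```

>>> servo_tool(motion=[{"tx": -0.15,"ty": 0,"tz": 0,"rx": 0,"ry": 0,"rz": 0,"grip": 1},{"tx": -0.2,"ty": 0,"tz": -0.3,"rx": 0,"ry": 0,"rz": 0,"grip": 1},{"tx": -0.2,"ty": 0,"tz": -1.0,"rx": 0,"ry": 0,"rz": 0,"grip": 1},{"tx": -0.2,"ty": 0,"tz": -2.0,"rx": 0,"ry": 0,"rz": 0,"grip": 1},{"tx": -0.2,"ty": 0,"tz": -3.0,"rx": 0,"ry": 0,"rz": 0,"grip": 1},{"tx": -0.2,"ty": 0,"tz": -4.0,"rx": 0,"ry": 0,"rz": 0,"grip": 1},{"tx": -0.2,"ty": 0,"tz": -5.0,"rx": 0,"ry": 0,"rz": 0,"grip": 1},{"tx": -0.2,"ty": 0,"tz": -5.0,"rx": 0,"ry": 0,"rz": 0,"grip": 1},{"tx": -0.2,"ty": 0,"tz": -5.0,"rx": 0,"ry": 0,"rz": 0,"grip": 1},{"tx": -0.2,"ty": 0,"tz": -5.0,"rx": 0,"ry": 0,"rz": 0,"grip": 1}])

```text
clock: 16.7
tool_pos: [0.5025, 0.099, 0.2893]
tool_rot: [0.721, 0.693, 0.014, -0.014]
force: [-0.5, 0.8, -3.1]
finger_gap: 0.191
grip_force: 60.1
```

Run:
```python
from h import *
gog([.5035,.1090,.120],np.radians(87.7),.04)
S=get_image("scene");cv2.imwrite("pics/sE.png",S[...,::-1])
p=proj("scene",[.505,.16,.11])[0].astype(int);cv2.imwrite("pics/cE.png",cv2.resize(S[p[1]-30:p[1]+40,p[0]-40:p[0]+40,::-1],None,fx=7,fy=7,interpolation=cv2.INTER_CUBIC))
```

```text
t 16.70 pos [0.5025 0.099  0.2893] F [-0.5  0.8 -3.1] M [-0.26  0.02 -0.03] gap 0.191 gf 60.1 xax [0.0401 0.9984 0.04  ]
shift cm [0.33 0.06 0.26] rot [-0.0012 -0.      0.    ]
```

View pics/cE.png

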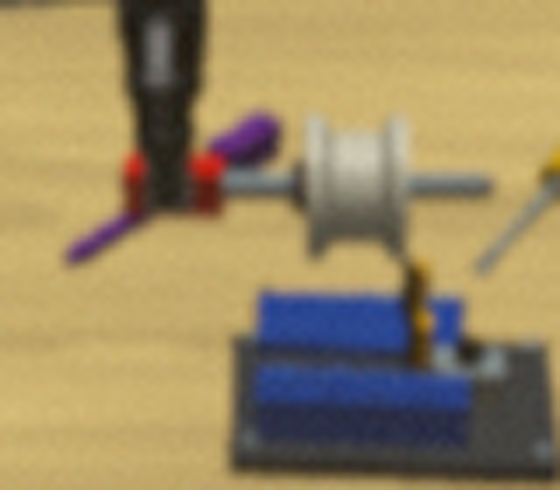

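The scene crop shows the roller hanging on the axle with the collar at (300,185) against it, well clear of the cradle. Next is the carry to the stand.

Run:
```python
from h import *
gog([.4926,-.296,.150],np.radians(96.8),.04)
for q,n in(("stand_seat",[.483,-.214,.075]),("stand",[.483,-.214,0.0])):print(q,marks(q,np.array(n),n=3))
```

```text
t 16.75 pos [0.5025 0.099  0.2892] F [-0.4 -0.2 -3.5] M [-0.21  0.01 -0.03] gap 0.194 gf 60.1 xax [0.0401 0.9984 0.04  ]
shift cm [-40.02   0.7   -4.37] rot [ 4.900e-03 -1.000e-04 -1.587e-01]
stand_seat {'scene': ([0.483, -0.2146, 0.0768], [0.0008, 0.0011, 0.0024]), 'top': ([0.4835, -0.2156, 0.0767], [0.0008, 0.0013, 0.0022])}
stand {'scene': ([0.4817, -0.2123, 0.0028], [0.0001, 0.0013, 0.0018]), 'top': ([0.4789, -0.2177, 0.0011], [0.0033, 0.0018, 0.0025])}
```

>>> servo_tool(motion=[{"tx": -0.5,"ty": 0,"tz": -0.5,"rx": 0,"ry": 0,"rz": 0,"grip": 1},{"tx": -1.5,"ty": 0,"tz": -1.0,"rx": 0,"ry": 0,"rz": 0,"grip": 1},{"tx": -3.0,"ty": 0,"tz": -1.5,"rx": 0,"ry": 0,"rz": -0.01,"grip": 1},{"tx": -5.0,"ty": 0.1,"tz": -2.0,"rx": 0,"ry": 0,"rz": -0.02,"grip": 1},{"tx": -7.5,"ty": 0.1,"tz": -2.5,"rx": 0.001,"ry": 0,"rz": -0.03,"grip": 1},{"tx": -10.5,"ty": 0.2,"tz": -3.0,"rx": 0.001,"ry": 0,"rz": -0.045,"grip": 1},{"tx": -13.5,"ty": 0.2,"tz": -3.3,"rx": 0.002,"ry": 0,"rz": -0.06,"grip": 1},{"tx": -16.5,"ty": 0.3,"tz": -3.6,"rx": 0.002,"ry": 0,"rz": -0.075,"grip": 1},{"tx": -19.5,"ty": 0.4,"tz": -3.9,"rx": 0.003,"ry": 0,"rz": -0.09,"grip": 1},{"tx": -22.5,"ty": 0.4,"tz": -4.2,"rx": 0.003,"ry": 0,"rz": -0.105,"grip": 1},{"tx": -25.0,"ty": 0.5,"tz": -4.37,"rx": 0.004,"ry": 0,"rz": -0.12,"grip": 1},{"tx": -27.0,"ty": 0.5,"tz": -4.37,"rx": 0.004,"ry": 0,"rz": -0.13,"grip": 1}])

```text
clock: 19.15
tool_pos: [0.4967, -0.1749, 0.3239]
tool_rot: [0.675, 0.738, 0.014, -0.013]
force: [0.6, -0.5, -3.5]
finger_gap: 0.198
grip_force: 60.1
```

Run:
```python
from h import *
gog([.4926,-.296,.150],np.radians(96.8),.04)
```

```text
t 19.15 pos [ 0.4967 -0.1749  0.3239] F [ 0.6 -0.5 -3.5] M [-0.19 -0.03  0.04] gap 0.198 gf 60.1 xax [-0.0889  0.9953  0.038 ]
shift cm [-12.71  -1.47   0.22] rot [ 0.0045  0.002  -0.0296]
```

>>> servo_tool(motion=[{"tx": -1.5,"ty": -0.2,"tz": 0,"rx": 0,"ry": 0,"rz": -0.005,"grip": 1},{"tx": -3.5,"ty": -0.4,"tz": 0,"rx": 0.001,"ry": 0,"rz": -0.01,"grip": 1},{"tx": -6.0,"ty": -0.7,"tz": 0.1,"rx": 0.002,"ry": 0,"rz": -0.02,"grip": 1},{"tx": -8.5,"ty": -1.0,"tz": 0.2,"rx": 0.003,"ry": 0,"rz": -0.025,"grip": 1},{"tx": -10.5,"ty": -1.2,"tz": 0.2,"rx": 0.004,"ry": 0.001,"rz": -0.03,"grip": 1},{"tx": -12.0,"ty": -1.4,"tz": 0.2,"rx": 0.0045,"ry": 0.002,"rz": -0.03,"grip": 1},{"tx": -12.5,"ty": -1.45,"tz": 0.2,"rx": 0.0045,"ry": 0.002,"rz": -0.03,"grip": 1},{"tx": -12.5,"ty": -1.45,"tz": 0.2,"rx": 0.0045,"ry": 0.002,"rz": -0.03,"grip": 1},{"tx": -12.5,"ty": -1.45,"tz": 0.2,"rx": 0.0045,"ry": 0.002,"rz": -0.03,"grip": 1}])

```text
clock: 20.05
tool_pos: [0.4937, -0.2976, 0.3157]
tool_rot: [0.663, 0.748, 0.013, -0.017]
force: [-0.2, -0.2, -2.7]
finger_gap: 0.19
grip_force: 60.1
```

Run:
```python
from h import *
gog([.4926,-.296,.100],np.radians(96.8),.02)
L={}
for c in("scene","top"):
    im=get_image(c);cv2.imwrite(f"pics/{c}F.png",im[...,::-1]);L[c]=im
p=proj("scene",[.49,-.22,.11])[0].astype(int);q=proj("top",[.49,-.22,.11])[0].astype(int)
a=L["scene"][p[1]-40:p[1]+40,p[0]-50:p[0]+50,::-1];b=L["top"][q[1]-40:q[1]+40,q[0]-50:q[0]+50,::-1]
cv2.imwrite("pics/cF.png",np.hstack([cv2.resize(x,None,fx=4,fy=4,interpolation=cv2.INTER_CUBIC) for x in(a,b)]))
print(p-[50,40],proj("scene",[.483,-.215,.075]),proj("scene",[.483+.0046,-.215-.0387,.075]),proj("scene",[.483-.0046,-.215+.0387,.075]))
```

```text
t 20.05 pos [ 0.4937 -0.2976  0.3157] F [-0.2 -0.2 -2.7] M [-0.26 -0.05 -0.04] gap 0.19 gf 60.1 xax [-0.1199  0.9919  0.0426]
shift cm [-0.37 -0.08  4.87] rot [-0.0022 -0.0226  0.0016]
[128 140] [[181.27371917 188.70400901]] [[169.33852156 189.35263387]] [[193.18090523 188.05690645]]
```

View pics/cF.png

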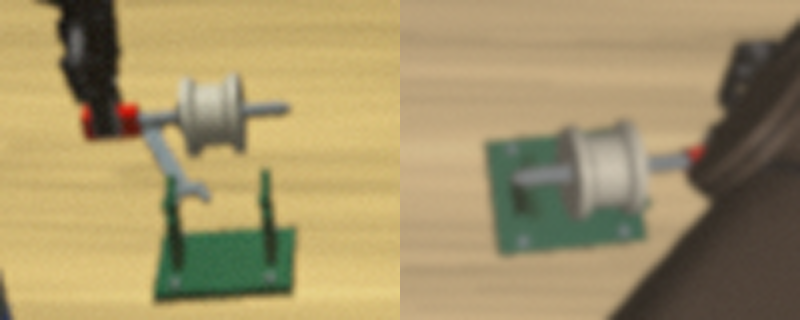

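The left view shows the roller above the stand, with its centre at (211,113) and the uprights at (172,220) and (266,215). The right view shows the axle along the stand's line. I'll check the stand's axial position against this picture before lowering.

Run:
```python
from h import *
o=np.array([.483,-.215,0]);dx=np.array([-.118,.993,0]);dy=np.array([-.993,-.118,0])
off=np.array([128,140])
f=lambda a,b,z:(np.round((proj("scene",o+dx*a+dy*b+[0,0,z])[0]-off)*4+2)).tolist()
print("base near z0",f(-.0575,-.045,0),f(.0575,-.045,0),"far z12",f(-.0575,.045,.012),f(.0575,.045,.012),"near z12",f(-.0575,-.045,.012),f(.0575,-.045,.012))
for a in(-.039,.039):
    for b in(-.019,.019):print("arm",a,b,f(a,b,.086),f(a,b,.012))
im=cv2.imread("pics/sceneF.png").astype(int);g=(im[...,1]-im[...,2])>8
# green mask column extents per row in crop coords
for r in range(183,215,2):
    c=np.where(g[r,160:210])[0]+160
    if len(c):print(r,(r-140)*4+2,((c-128)*4+2).tolist())
gog([.4926,-.296,.100],np.radians(96.8),.02)
```

```text
base near z0 [151.0, 307.0] [292.0, 299.0] far z12 [161.0, 234.0] [294.0, 226.0] near z12 [149.0, 295.0] [290.0, 287.0]
arm -0.039 -0.019 [163.0, 201.0] [175.0, 275.0]
arm -0.039 0.019 [168.0, 176.0] [179.0, 250.0]
arm 0.039 -0.019 [260.0, 195.0] [269.0, 270.0]
arm 0.039 0.019 [263.0, 171.0] [271.0, 245.0]
183 174 [170, 174, 178, 266]
185 182 [170, 174, 178, 182, 262, 266]
187 190 [170, 174, 178, 182, 186, 262, 266]
189 198 [166, 170, 174, 262, 266]
191 206 [166, 170, 174, 266]
193 214 [170, 174, 266, 270]
195 222 [170, 174, 266]
197 230 [174, 242, 246, 250, 254, 258, 262, 266, 270, 278, 282, 286, 290, 294]
199 238 [166, 170, 174, 178, 182, 186, 190, 194, 198, 202, 206, 210, 214, 218, 222, 226, 230, 234, 238, 242, 246, 250, 254, 258, 262, 266, 274, 278, 282, 286, 290, 294]
201 246 [166, 170, 174, 182, 186, 190, 194, 198, 202, 206, 210, 214, 218, 222, 226, 230, 234, 238, 242, 246, 250, 254, 258, 262, 266, 270, 274, 278, 282, 286, 290, 294]
203 254 [162, 166, 170, 174, 178, 182, 186, 190, 194, 198, 202, 206, 210, 214, 218, 222, 226, 230, 234, 238, 242, 246, 250, 254, 258, 262, 266, 270
[... 337 characters left out ...]
8, 262, 266, 270, 274, 278, 282, 286, 290]
209 278 [158, 162, 166, 170, 174, 178, 182, 186, 190, 194, 198, 202, 206, 210, 214, 218, 222, 226, 230, 234, 238, 242, 246, 250, 254, 258, 262, 266, 270, 274, 278, 282, 286, 290]
211 286 [158, 162, 166, 170, 174, 178, 182, 186, 190, 194, 198, 202, 206, 210, 214, 218, 222, 226, 230, 234, 238, 242, 246, 250, 254, 258, 262, 266, 270, 274, 278, 282, 286, 290]
213 294 [158, 162, 166, 170, 174, 178, 182, 186, 190, 194, 198, 202, 206, 210, 214, 218, 222, 226, 230, 234, 238]
t 20.15 pos [ 0.4938 -0.2973  0.3158] F [ 0.9 -0.1 -3.5] M [-0.25  0.    0.02] gap 0.194 gf 60.1 xax [-0.1206  0.9918  0.0423]
shift cm [-0.4  -0.1   4.87] rot [-0.0022 -0.0223  0.0024]
```

>>> servo_tool(motion=[{"tx": -0.2,"ty": 0,"tz": 1,"rx": 0,"ry": 0,"rz": 0,"grip": 1},{"tx": -0.35,"ty": -0.1,"tz": 2,"rx": -0.002,"ry": -0.01,"rz": 0.002,"grip": 1},{"tx": -0.35,"ty": -0.1,"tz": 3,"rx": -0.002,"ry": -0.02,"rz": 0.002,"grip": 1},{"tx": -0.35,"ty": -0.1,"tz": 4,"rx": -0.002,"ry": -0.022,"rz": 0.002,"grip": 1},{"tx": -0.35,"ty": -0.1,"tz": 4.9,"rx": -0.002,"ry": -0.022,"rz": 0.002,"grip": 1},{"tx": -0.35,"ty": -0.1,"tz": 4.9,"rx": -0.002,"ry": -0.022,"rz": 0.002,"grip": 1},{"tx": -0.35,"ty": -0.1,"tz": 4.9,"rx": -0.002,"ry": -0.022,"rz": 0.002,"grip": 1}])

```text
clock: 20.85
tool_pos: [0.4928, -0.2997, 0.2663]
tool_rot: [0.664, 0.748, 0.007, -0.008]
force: [-1.0, -0.8, -3.0]
finger_gap: 0.193
grip_force: 60.1
```

Run:
```python
from h import *
gog([.4926,-.2955,.079],np.radians(96.8),.005)
im=get_image("scene");cv2.imwrite("pics/sG.png",im[...,::-1])
p=[128,140];cv2.imwrite("pics/cG.png",cv2.resize(im[145:215,135:215,::-1],None,fx=7,fy=7,interpolation=cv2.INTER_CUBIC))
```

```text
t 20.85 pos [ 0.4928 -0.2997  0.2663] F [-1.  -0.8 -3. ] M [-0.2  -0.02 -0.03] gap 0.193 gf 60.1 xax [-0.1178  0.9928  0.0205]
shift cm [0.29 0.03 2.04] rot [-0.0005 -0.0155 -0.0006]
```

View pics/cG.png

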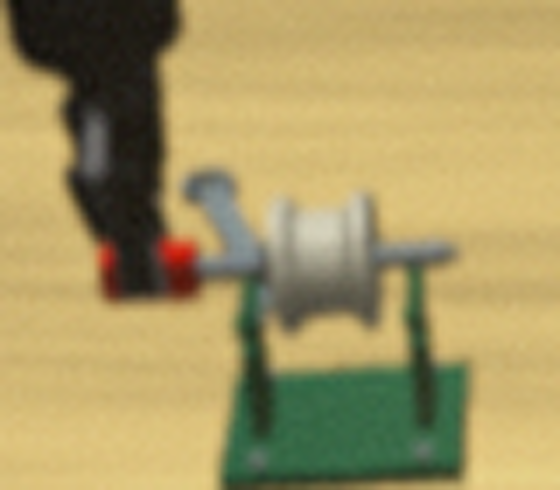

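The crop shows the roller centred at col 325 between the uprights at cols 248 and 415, so it is about 2 mm short. I'll shift forward a little while lowering.

>>> servo_tool(motion=[{"tx": 0.2,"ty": 0,"tz": 0.4,"rx": 0,"ry": -0.004,"rz": 0,"grip": 1},{"tx": 0.4,"ty": 0.02,"tz": 0.9,"rx": 0,"ry": -0.008,"rz": 0,"grip": 1},{"tx": 0.45,"ty": 0.03,"tz": 1.5,"rx": 0,"ry": -0.012,"rz": 0,"grip": 1},{"tx": 0.45,"ty": 0.03,"tz": 2.0,"rx": 0,"ry": -0.015,"rz": 0,"grip": 1},{"tx": 0.45,"ty": 0.03,"tz": 2.0,"rx": 0,"ry": -0.015,"rz": 0,"grip": 1},{"tx": 0.45,"ty": 0.03,"tz": 2.0,"rx": 0,"ry": -0.015,"rz": 0,"grip": 1}])

```text
clock: 21.5
tool_pos: [0.4925, -0.2948, 0.2464]
tool_rot: [0.664, 0.748, 0.002, -0.002]
force: [-0.4, -0.1, -4.0]
finger_gap: 0.2
grip_force: 60.1
```

Run:
```python
from h import *
gog([.4926,-.294,.0745],np.radians(96.8),.0)
```

```text
t 21.50 pos [ 0.4925 -0.2948  0.2464] F [-0.4 -0.1 -4. ] M [-0.2  -0.04 -0.01] gap 0.2 gf 60.1 xax [-0.1179  0.993   0.0054]
shift cm [0.07 0.02 0.49] rot [-0.0005 -0.0054 -0.0006]
```

Lower in small steps and watch Fz go towards 0.

>>> servo_tool(motion=[{"tx": 0.02,"ty": 0,"tz": 0.15,"rx": 0,"ry": -0.003,"rz": 0,"grip": 1},{"tx": 0.03,"ty": 0,"tz": 0.3,"rx": 0,"ry": -0.005,"rz": 0,"grip": 1},{"tx": 0.03,"ty": 0,"tz": 0.3,"rx": 0,"ry": -0.005,"rz": 0,"grip": 1},{"tx": 0.03,"ty": 0,"tz": 0.3,"rx": 0,"ry": -0.005,"rz": 0,"grip": 1}])

```text
clock: 21.9
tool_pos: [0.4925, -0.2945, 0.2438]
tool_rot: [0.664, 0.748, -0.0, -0.0]
force: [0.3, 0.1, -2.8]
finger_gap: 0.191
grip_force: 60.1
```

Run:
```python
from h import *
gog([.4926,-.294,.0745],np.radians(96.8),.0)
```

```text
t 21.90 pos [ 0.4925 -0.2945  0.2438] F [ 0.3  0.1 -2.8] M [-0.18 -0.04 -0.01] gap 0.191 gf 60.1 xax [-1.179e-01  9.930e-01 -1.000e-04]
shift cm [0.05 0.02 0.23] rot [-0.0001  0.0001 -0.0005]
```

>>> servo_tool(motion=[{"tx": 0,"ty": 0,"tz": 0.1,"rx": 0,"ry": 0,"rz": 0,"grip": 1},{"tx": 0,"ty": 0,"tz": 0.2,"rx": 0,"ry": 0,"rz": 0,"grip": 1},{"tx": 0,"ty": 0,"tz": 0.2,"rx": 0,"ry": 0,"rz": 0,"grip": 1},{"tx": 0,"ty": 0,"tz": 0.2,"rx": 0,"ry": 0,"rz": 0,"grip": 1}])

```text
clock: 22.3
tool_pos: [0.4927, -0.2946, 0.2427]
tool_rot: [0.664, 0.748, -0.0, 0.0]
force: [-2.8, 2.5, 4.6]
finger_gap: 0.199
grip_force: 61.2
```

Run:
```python
from h import *
gog([.4926,-.294,.0745],np.radians(96.8),.0)
```

```text
t 22.30 pos [ 0.4927 -0.2946  0.2427] F [-2.8  2.5  4.6] M [0.38 0.47 0.06] gap 0.199 gf 61.2 xax [-1.181e-01  9.930e-01 -2.000e-04]
shift cm [ 0.06 -0.    0.12] rot [-0.      0.0002 -0.0003]
```

>>> servo_tool(motion=[{"tx": 0,"ty": -0.05,"tz": 0,"rx": 0,"ry": 0,"rz": 0,"grip": 1},{"tx": 0,"ty": -0.06,"tz": -0.05,"rx": 0,"ry": 0,"rz": 0,"grip": 1},{"tx": 0,"ty": -0.06,"tz": -0.05,"rx": 0,"ry": 0,"rz": 0,"grip": 1}])

```text
clock: 22.6
tool_pos: [0.4919, -0.2947, 0.2423]
tool_rot: [0.664, 0.748, -0.0, 0.001]
force: [-0.7, -0.5, 0.8]
finger_gap: 0.191
grip_force: 60.9
```

Run:
```python
from h import *
gog([.4926,-.294,.0745],np.radians(96.8),.0)
for q,n in(("axle_mid",[.483,-.214,.075]),("roller",[.483,-.214,.075]),("axle",[.485,-.237,.075]),("axle_grip",[.4926,-.294,.075])):print(q,marks(q,np.array(n),n=4))
im=get_image("scene").astype(int)
g=(im[...,1]-im[...,0]);mn=im.min(2)
for r in(180,182,184,186,188,190,192,194,196):print(r,"green",(np.where(g[r,150:215]>8)[0]+150).tolist(),"white",(np.where(mn[r,150:215]>110)[0]+150).tolist())
```

```text
t 22.60 pos [ 0.4919 -0.2947  0.2423] F [-0.7 -0.5  0.8] M [0.06 0.16 0.05] gap 0.191 gf 60.9 xax [-0.1178  0.993  -0.001 ]
shift cm [0.06 0.07 0.08] rot [ 0.0005  0.001  -0.0007]
axle_mid {'scene': ([0.4818, -0.2117, 0.0767], [0.0011, 0.0017, 0.0005]), 'top': ([0.4823, -0.2108, 0.0769], [0.0017, 0.0016, 0.0004])}
roller {'scene': ([0.4801, -0.2117, 0.0731], [0.0016, 0.0008, 0.0016]), 'top': ([0.4832, -0.2077, 0.0707], [0.0016, 0.0011, 0.0008])}
axle {'scene': ([0.4833, -0.2276, 0.0755], [0.002, 0.0074, 0.0016]), 'top': ([0.4844, -0.2332, 0.0754], [0.0014, 0.0013, 0.0016])}
axle_grip {'scene': ([0.4907, -0.2921, 0.0727], [0.0007, 0.002, 0.0006]), 'top': ([0.4894, -0.2932, 0.0727], [0.0005, 0.0012, 0.0007])}
180 green [169, 170] white [161, 162, 163, 164, 167, 168, 169, 170, 171, 172, 173, 174, 175, 176, 177, 178, 179, 180, 181, 182, 183, 184, 185, 186, 187, 188, 192, 194, 197, 199, 201, 206, 207, 208, 209, 210, 211, 212, 213, 214]
182 green [170, 171] white [168, 169, 170, 171, 172, 173, 174, 175, 176, 177, 178, 179, 180, 181, 182, 183, 184, 185, 186, 187, 188, 191, 196, 197, 198, 19
[... 613 characters left out ...]
83, 184, 185, 186, 187, 188, 202, 203, 204, 205, 206, 207, 208, 209, 210, 211, 212, 213, 214]
190 green [168, 169, 170, 193, 194] white [176, 180, 181, 182, 183, 184, 199, 200, 201, 202, 203, 204, 205, 206, 207, 208, 209, 210, 211, 212, 213, 214]
192 green [169, 170, 171, 194, 195] white [197, 198, 199, 200, 201, 202, 203, 204, 205, 206, 207, 208, 209, 210, 211, 212, 213, 214]
194 green [170, 171, 194, 195] white [150, 166, 167, 198, 199, 200, 201, 202, 203, 204, 205, 206, 207, 208, 209, 210, 211, 212, 213, 214]
196 green [170, 171, 194] white [150, 151, 152, 153, 154, 155, 156, 157, 158, 159, 160, 161, 162, 163, 164, 165, 166, 167, 203, 204, 205, 206, 207, 208, 209, 210, 211, 212, 213, 214]
```

Force is about balanced, so the weight is on the notches, and the axial position checks out at about ±3 mm. Next I release and retreat straight up.

>>> servo_tool(motion=[{"tx": 0,"ty": 0,"tz": 0,"rx": 0,"ry": 0,"rz": 0,"grip": 2.2},{"tx": 0,"ty": 0,"tz": 0,"rx": 0,"ry": 0,"rz": 0,"grip": 3},{"tx": 0,"ty": 0,"tz": 0,"rx": 0,"ry": 0,"rz": 0,"grip": 4},{"tx": 0,"ty": 0,"tz": 0,"rx": 0,"ry": 0,"rz": 0,"grip": 5},{"tx": 0,"ty": 0,"tz": 0,"rx": 0,"ry": 0,"rz": 0,"grip": 6},{"tx": 0,"ty": 0,"tz": 0,"rx": 0,"ry": 0,"rz": 0,"grip": 6},{"tx": 0,"ty": 0,"tz": 0,"rx": 0,"ry": 0,"rz": 0,"grip": 6}])

```text
clock: 26.55
tool_pos: [0.4919, -0.2945, 0.2423]
tool_rot: [0.664, 0.748, -0.0, -0.0]
force: [-0.6, 0.1, -0.2]
finger_gap: 0.703
grip_force: 0.0
```

Run:
```python
from h import *
go([.4926,-.294,.3],np.radians(96.8),.0)
```

```text
t 26.55 pos [ 0.4919 -0.2945  0.2423] F [-0.6  0.1 -0.2] M [ 0.02 -0.02  0.02] gap 0.703 gf 0.0 xax [-0.1178  0.993  -0.    ]
shift cm [ 0.05  0.07 -5.77] rot [-0.      0.     -0.0006]
```

>>> servo_tool(motion=[{"tx": 0,"ty": 0,"tz": -1,"rx": 0,"ry": 0,"rz": 0,"grip": 6},{"tx": 0,"ty": 0,"tz": -3,"rx": 0,"ry": 0,"rz": 0,"grip": 6},{"tx": 0,"ty": 0,"tz": -6,"rx": 0,"ry": 0,"rz": 0,"grip": 6},{"tx": -3,"ty": 0,"tz": -9,"rx": 0,"ry": 0,"rz": 0,"grip": 6},{"tx": -7,"ty": 0,"tz": -12,"rx": 0,"ry": 0,"rz": 0,"grip": 6},{"tx": -12,"ty": 0,"tz": -12,"rx": 0,"ry": 0,"rz": 0,"grip": 6},{"tx": -15,"ty": 0,"tz": -12,"rx": 0,"ry": 0,"rz": 0,"grip": 6},{"tx": -15,"ty": 0,"tz": -12,"rx": 0,"ry": 0,"rz": 0,"grip": 6}])

```text
clock: 27.35
tool_pos: [0.5091, -0.4471, 0.3634]
tool_rot: [0.665, 0.746, -0.001, 0.001]
force: [0.0, 0.1, 0.3]
finger_gap: 0.703
grip_force: 0.0
```

Run:
```python
from h import *
go([.4926,-.294,.3],np.radians(96.8),.0)
for q,n in(("axle_mid",[.483,-.214,.075]),("roller",[.483,-.214,.075]),("axle_grip",[.4926,-.294,.075]),("stand_seat",[.483,-.214,.075])):print(q,marks(q,np.array(n),n=4))
c="scene";im=get_image(c).astype(int);mn=im.min(2)
# rod both sides of roller, seen rows in scene: low-chroma centroid along axle
o=np.array([.483,-.214,.075]);d=np.array([-.118,.993,0])
for a in(-.052,-.047,.032,.047,.05):
    u=proj(c,o+d*a)[0];x=int(round(u[0]));r=np.arange(int(u[1])-6,int(u[1])+7);s=(im.max(2)-mn)[r,x];w=np.clip(np.median(np.r_[s[:3],s[-3:]])-s-10,0,None)
    print(a,u.round(1),"obs-pred row",round((w*r).sum()/max(w.sum(),1)-u[1],2))
```

```text
t 27.35 pos [ 0.5091 -0.4471  0.3634] F [0.  0.1 0.3] M [ 0.02 -0.    0.02] gap 0.703 gf 0.0 xax [-0.1144  0.9934 -0.0029]
shift cm [15.41  0.11  6.3 ] rot [ 0.001   0.0029 -0.004 ]
axle_mid {'scene': ([0.481, -0.2102, 0.0763], [0.0011, 0.0009, 0.0008]), 'top': ([0.4816, -0.2099, 0.0766], [0.0009, 0.0013, 0.0019])}
roller {'scene': ([0.4791, -0.212, 0.0721], [0.0017, 0.0015, 0.0009]), 'top': ([0.4829, -0.2083, 0.0717], [0.0005, 0.0008, 0.0024])}
axle_grip {'scene': ([0.4895, -0.2932, 0.0713], [0.0008, 0.0019, 0.0013]), 'top': ([0.4896, -0.294, 0.073], [0.0017, 0.0019, 0.0007])}
stand_seat {'scene': ([0.4831, -0.2148, 0.077], [0.0016, 0.001, 0.0004]), 'top': ([0.4828, -0.2138, 0.0758], [0.0013, 0.0009, 0.0016])}
-0.052 [165.6 189.6] obs-pred row -0.6
-0.047 [167.2 189.5] obs-pred row -0.51
0.032 [191.4 188.2] obs-pred row -0.47
0.047 [195.9 187.9] obs-pred row -0.42
0.05 [196.8 187.9] obs-pred row -0.69
```

The axle lies level in both notches, axle_mid is about 4 mm or less from the seat, and the roller hangs free, so I'm handing in.

```bash
python3 -c "
from workcell import *
print(hand_in())"
```

```text
the job is handed in; nothing more can be done
None
```

I handed the job in at about 28 s. The seal was pressed in at no more than about 12 N and no orange was showing; by camera the axle lies in both notches, `axle_mid` within about 4 mm of the seat, with the roller hanging free. The judge's verdict was not reported.

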